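# Offer the cover plate up to the gear housing

### The job

Pull the yellow transport board up out of the open gear housing and stand it on the bench on its lower edge, leaning at a slant against the blue and white carton, and let go of it. Then pick up the cover plate by its blue lug and hold it level and still about 25 mm above the housing, its four holes in line with the four threaded holes, so that I can slip the gasket in and start the bolts: never let the plate touch the housing, and finish still holding it there. Leave the oil filter, the mug and the marker pen where they are.

Things in the scene. Friction and masses are not known exactly. Their poses are not given: they have to be found in the camera images.
- housing: Open-topped gear housing, fixed to the bench: grey body, bare metal top face 140 (its x) x 160 (its y) mm, 75 high. Origin at the centre of its underside, z up. Mouth 86 (x) x 104 (y) mm in the middle of the top face; a slot for the board runs across the mouth along x, at y = 0, down to a floor 10 mm above the bench; gears stand either side of it, below the rim.
- housing_face (a point): Centre of the housing's top face (75 mm above the bench), axes as the housing's.
- thread_a (a point): Centre of the threaded hole (7 mm wide) in the housing's top face at x +56, y +66 mm from the centre. The other three lie at (-56, +66), (-56, -66), (+56, -66).
- thread_b (a point): Centre of the opposite threaded hole, at x -56, y -66 mm.
- board: The yellow transport board, 80 (its x) x 10 (y, thickness) x 160 (z) mm, 0.15 kg, with a black stripe across each face. Origin at the middle of its lower edge, z up along its height. It starts upright in the housing's slot (about 2 mm of play either way across), its lower edge 10 mm above the bench, its upper 95 mm standing out of the housing; it can be pulled straight up.
- board_center (a point): Centre of the board, 80 mm from its lower and upper edges, axes as the board's.
- cover: The cover plate, 140 (its x) x 160 (y) x 8 mm, bare aluminium, 0.5 kg, lying flat on the bench; origin at the centre of its underside, z up. Four 16 mm holes at x +-56, y +-66 mm. In the middle, on a 4 mm foot (64 x 30 mm), stands a blue lug 50 (x) x 16 (y, the width to grip) mm whose top is 54 mm above the plate's underside. It fits the housing equally well turned by half a turn.
- cover_grip (a point): Centre of the cover plate's blue lug, where to grip it, 36 mm above the plate's underside; axes as the plate's.
- cover_under (a point): Centre of the cover plate's underside.
- hole_a (a point): Centre of the cover's hole at x +56, y +66 mm, at the underside.
- hole_b (a point): Centre of the opposite hole, at x -56, y -66 mm.
- carton: Closed carton, blue and white, 106 (its x) x 160 (its y) mm and 76 high, full and heavy: it does not move. Origin at the centre of its underside, z up. It stands to the robot's left with one of its 160 mm long sides (its -x or +x side) turned to the middle of the bench.
- filter_can: Bystander: blue oil filter, 66 mm wide, 79 high, origin at the centre of its underside.
- cup: Bystander: steel mug, 56 x 76 mm with its handle, 52 high, origin at the centre of its underside.
- pen: Bystander: black and white marker pen, 139 mm long, lying on the bench, origin at the centre of its underside.

How it is judged:
By the outcome, as a careful person would: the job done as asked, in the order asked, and still so for the second after the job is handed in, while the arm keeps its last pose, push and grip.
It also fails if it takes over 58 s, if anything falls off the work surface, if the arm or the gripper's body presses on something with over 40 N, if the wrist force passes 120 N, or if a joint passes its speed limit or range.

### The arm

A 6-joint arm with a two-finger parallel gripper is mounted at the origin on a cart in front of the work surface, level with it; the furniture and walls round the work are solid. World frame = base frame: x ahead of the robot, y to its left, z up, the work surface at z = 0. Lengths are in m, angles in rad, forces in N, time in s.
With the tool pointing down it reaches from about 0.35 to 0.725 m from the base axis. Payload 6 kg.
Tool frame: the origin (TCP) lies between the finger pads; the fingertips stand 14 mm ahead of it and the grasp point (between the pads) lies 5 mm behind it (tcp_to_tips is the distance from the TCP to the fingertips, in m); z points along the fingers, x is the direction in which the jaws open and shut, and the axes are right-handed (so a half turn about z gives the same grasp; the last joint's range is limited). The gripper opens to 85 mm and grips with 20 to 120 N. Pads are 22 mm wide; open, the fingers measure 114 mm over their backs; the gripper's body (76 mm by 85 mm) begins 54 mm behind the grasp point. The pads swing forward as they close: fully open they stand 13 mm farther back than shut.
Start: joints at [-0.979, 0.04, 0.085, 0, -1.615, -0.334], TCP at [0.153, -0.58, 0.245] pointing down, gripper open.
Joint ranges: [-2.56, 2.56], [-1.29, 2.01], [-1.08, 1.49], [-3.29, 1.98], [-2.81, -0.18], [-2.99, 2.99]. Speed limits (rad/s): [2.57, 2.57, 3.01, 3.14, 3.14, 3.14].

### API

Orientations are given as [roll, pitch, yaw] about the fixed x, y, z axes, in that order (R = Rz(yaw) Ry(pitch) Rx(roll)).
In Python, from bench import * gives the robot as it stands. The module is installed in compiled form; this text tells all that it offers.
- The arm moves only by the tool move_arm, never from a script. Its arguments are lists of equal length, an entry for each row: "slide": the shift along the world's x, y, z in m, a list of three; "delta_rot": the turn, a rotation vector about the world's x, y, z in rad, a list of three. A call has 1 to 20 rows; each row shifts and turns the pose as measured when the row begins; what a row does not reach is not made up. A row lasts 1/10 s, in which the tool goes at most 50 mm and 8.59 degrees, less where a joint would pass 70% of its speed; a pose out of reach is approached as far as the arm can. A call with a gripper value outside its range is refused whole. "grip" is the opening in per cent of the stroke, from 0 (shut) to 100 (fully open), set as the call begins (left out, the last holds). The fingers move at their own pace and stop on an object; "newtons" is the grip in N (left out, the last holds). Time passes only in rows, so rows that do not move let the fingers close. It gives the time, the measured TCP pose, the force and the opening at its end, in the units of the state.
- get_obs(): the state, without advancing time (a new reading comes with each control period).
- grab_frame(name): name is "scene" or "top" or "wrist"; returns (picture, depth): 480x640x3 uint8, red, green, blue; 480x640 float32, m along the optical axis (not along the pixel's ray), 0 where there is no reading.
- camera_model(name): a dict with "mtx" (3x3 intrinsics, pixels), "D" ([k1, k2, p1, p2, k3] as OpenCV has them; the pictures are not rectified), "camera_from_world" (4x4, takes a point from world to camera coordinates). Camera axes: x right, y up, looking along -z (the intrinsics and any distortion apply to the point x, -y, -z); pixel columns grow to the right and rows downward; lengths in m; the calibration is good to about 2 mm. A picture is of the moment at which its call begins: read the wrist's pose just before it. camera_model takes no time and is no camera call; for the wrist camera it gives the pose at the moment of the call.
- job_done(): hands the job in, once; it reports no verdict.
The state is a dict: "clock": time; "qpos": joint angles; "qvel": joint speeds; "effort": joint torques, N m; "eef_pos": TCP position; "tcp_rot": TCP orientation; "contact_force": force on the tool from outside, world axes, zero at the start; "wrist_torque": the same for the moment, N m; "finger_gap": finger opening in m.
Only numpy, scipy, OpenCV 4.12 (cv2) and the standard library are available. Lean on these libraries where they do the work, as an engineer would, in place of code of your own. Each camera call takes 0.05 s, during which the arm holds its last target.

## Working session

There is one attempt and no reset: what is moved stays moved. The work goes in short steps, Python scripts to look and compute and a tool call to move; the robot and the scene stay as the last step left them, time stands still between calls to the robot, and variables do not carry over. Pictures are saved under pics/ and viewed, and the job is handed in when it is done.

Besides the shell and the picture viewer there is one more tool, called after "Call:" as a command line: name --argument value ..., lists and objects as JSON in quotes. move_arm: Moves the arm, as the interface text tells. Its arguments: {"type":"object","properties":{"slide":{"type":"array","items":{"type":"array","items":{"type":"number"}}},"delta_rot":{"type":"array","items":{"type":"array","items":{"type":"number"}}},"grip":{"type":"number"},"newtons":{"type":"number"}},"required":["slide","delta_rot"]}

```bash
mkdir -p pics
python3 - <<'E'
from bench import *
import cv2,numpy as np
print(get_obs())
for n in ["scene","top"]:
    im,d=grab_frame(n); cv2.imwrite(f"pics/{n}0.png",im[:,:,::-1]); np.save(f"pics/{n}0.npy",d)
    np.save(f"pics/{n}0im.npy",im)
    m=camera_model(n); print(n,m)
E
```

```text
{'clock': 0.0, 'qpos': array([-9.79312212e-01,  4.08199167e-02,  8.38214000e-02, -4.91313347e-04,
       -1.61555068e+00, -3.33683630e-01]), 'qvel': array([-0.00060841, -0.00026759, -0.00082415, -0.00044659, -0.00110955,
        0.00124408]), 'effort': array([-6.41196166e-04, -3.68210971e+01,  3.47403324e+01,  6.93232432e+00,
       -5.48270764e-03,  3.41589956e-08]), 'eef_pos': array([ 0.15296771, -0.57984393,  0.24427469]), 'tcp_rot': array([-3.14148233e+00, -1.81694580e-03,  1.82861826e+00]), 'contact_force': array([-0.33825114, -0.23026673, -0.11741332]), 'wrist_torque': array([-0.00153399,  0.05285356,  0.023499  ]), 'finger_gap': 0.08535392063644505}
scene {'mtx': array([[602.77476643,   0.        , 314.85578675],
       [  0.        , 602.77476643, 244.16525954],
       [  0.        ,   0.        ,   1.        ]]), 'D': array([-0.09713425,  0.        ,  0.        ,  0.        ,  0.        ]), 'camera_from_world': array([[-0.72633817, -0.68709256,  0.01834889,  0.45870191],
       [ 0.53914987, -0.55298107,  0.6352396 , -0.25570748],
       [-0.42632182,  0.47129157,  0.77209712, -1.53400723],
       [ 0.        ,  0.        ,  0.        ,  1.        ]])}
top {'mtx': array([[465.44012565,   0.        , 326.10638209],
       [  0.        , 465.44012565, 236.08570656],
       [  0.        ,   0.        ,   1.        ]]), 'D': array([-0.01839572,  0.        ,  0.        ,  0.        ,  0.        ]), 'camera_from_world': array([[ 0.02121816, -0.99952669,  0.02227502,  0.10003549],
       [ 0.99823329,  0.02241698,  0.05502518, -0.52765544],
       [-0.05549848,  0.02106814,  0.99823647, -1.0270575 ],
       [ 0.        ,  0.        ,  0.        ,  1.        ]])}
```

View pics/top0.png

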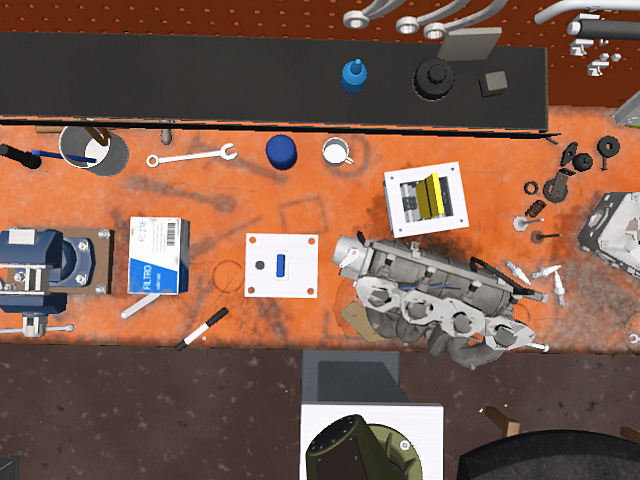

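View pics/scene0.png

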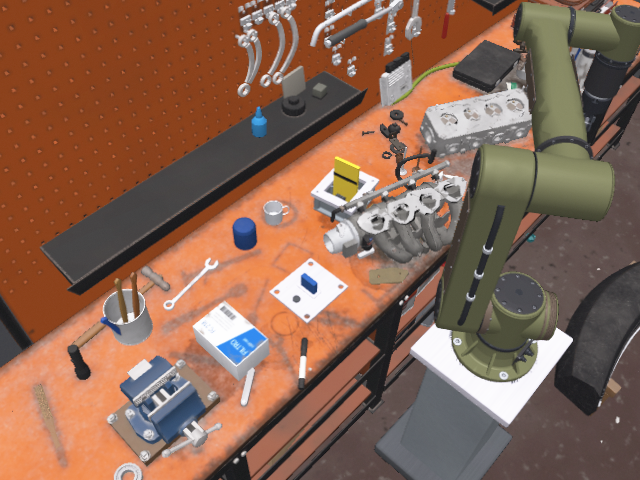

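The top view shows the housing at (427,198) with the board in it, the cover at (282,265), the carton at (158,255), the filter at (282,152), the mug at (337,151) and the pen at (202,328). A manifold sits just below the housing, around (430,285). I'll enlarge the relevant parts.

Run:
```python
import cv2
im=cv2.imread("pics/top0.png")
def crop(n,x0,y0,w,h,s): cv2.imwrite(f"pics/{n}.png",cv2.resize(im[y0:y0+h,x0:x0+w],None,fx=s,fy=s,interpolation=cv2.INTER_CUBIC))
crop("c_h",375,150,100,95,6)
crop("c_c",235,225,95,80,7)
crop("c_k",110,205,100,150,4)
```

```text
(no output)
```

View pics/c_h.png

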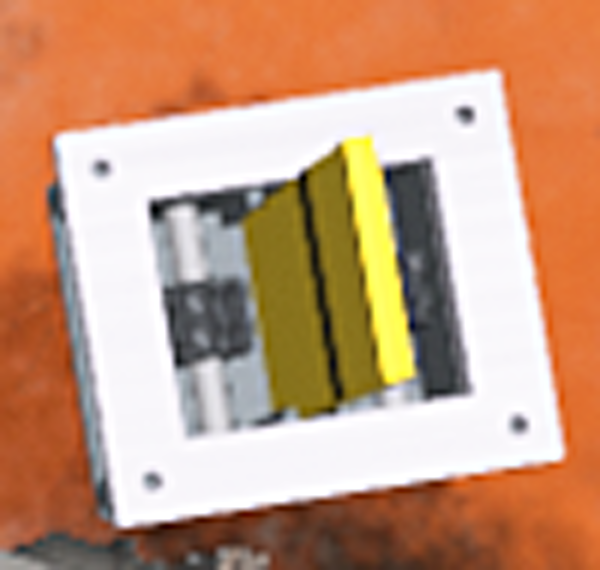

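View pics/c_c.png

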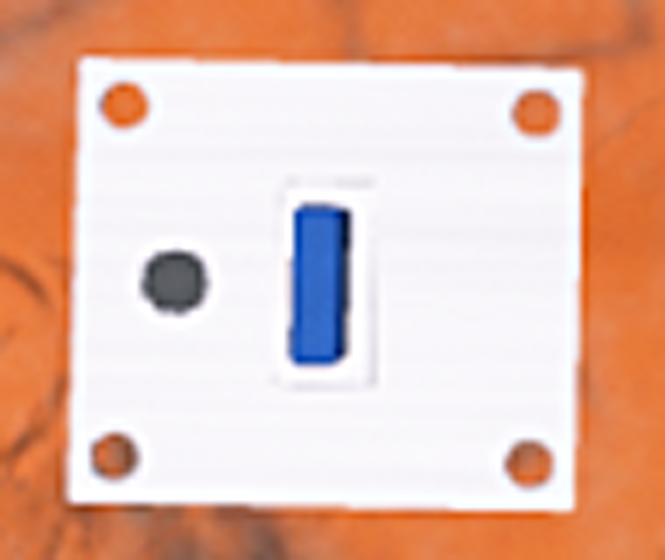

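View pics/c_k.png

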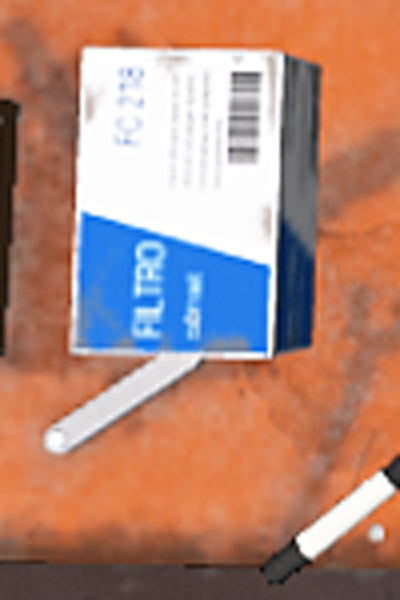

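```bash
cat > h.py <<'E'
import numpy as np,cv2
from bench import *
def unproj(cam,px,z):
    px=np.atleast_2d(np.array(px,float)); m=camera_model(cam) if isinstance(cam,str) else cam
    T=m["camera_from_world"]; u=cv2.undistortPoints(px[:,None],m["mtx"],m["D"])[:,0]
    d=np.c_[u[:,0],-u[:,1],-np.ones(len(u))]@T[:3,:3]; c=-T[:3,:3].T@T[:3,3]
    z=np.broadcast_to(z,len(d)); return c+d*((z-c[2])/d[:,2])[:,None]
def proj(cam,P):
    m=camera_model(cam) if isinstance(cam,str) else cam
    P=np.atleast_2d(P); T=m["camera_from_world"]; q=P@T[:3,:3].T+T[:3,3]
    return cv2.projectPoints((q*[1,-1,-1])[:,None],np.zeros(3),np.zeros(3),m["mtx"],m["D"])[0][:,0]
def fit(local,world):
    l=np.array(local,float)[:,:2];w=np.array(world)[:,:2];lc=l.mean(0);wc=w.mean(0)
    a=l-lc;b=w-wc; th=np.arctan2((a[:,0]*b[:,1]-a[:,1]*b[:,0]).sum(),(a*b).sum())
    R=np.array([[np.cos(th),-np.sin(th)],[np.sin(th),np.cos(th)]]); t=wc-R@lc
    return t,th,np.linalg.norm(l@R.T+t-w,axis=1)
def cr(p,x0,y0,s): return (np.array(p,float)+.5)/s-.5+[x0,y0]
E
python3 - <<'E'
from h import *
np.set_printoptions(precision=4,suppress=True)
c=cr
# image TL = +x,+y ; TR=+x,-y ; BR=-x,-y; BL=-x,+y
H=unproj("top",c([(102,167),(466,115),(518,424),(153,481)],375,150,6),.075)
L=[(.056,.066),(.056,-.066),(-.056,-.066),(-.056,.066)]
print("housing",fit(L,H),H)
Ho=unproj("top",c([(57,133),(500,72),(562,457),(120,527)],375,150,6),.075)
print("housing outer",fit([(.07,.08),(.07,-.08),(-.07,-.08),(-.07,.08)],Ho))
B=unproj("top",c([(345,140),(372,138),(413,378),(385,384)],375,150,6),.170)
print("board",fit([(.04,.005),(.04,-.005),(-.04,-.005),(-.04,.005)],B),B)
C=unproj("top",c([(124,104),(537,113),(530,463),(114,456)],235,225,7),.008)
print("cover",fit(L,C))
G=unproj("top",c([(294,206),(346,208),(343,362),(290,362)],235,225,7),.054)
print("lug",fit([(.025,.008),(.025,-.008),(-.025,-.008),(-.025,.008)],G))
K=unproj("top",c([(84,47),(280,50),(270,356),(72,353)],110,205,4),.076)
print("carton",fit([(.08,.053),(.08,-.053),(-.08,-.053),(-.08,.053)],K),K)
d=np.load("pics/top0.npy")
m=camera_model("top");T=m["camera_from_world"];Ti=np.linalg.inv(T)
v,u=np.mgrid[:480,:640]
un=cv2.undistortPoints(np.stack([u,v],-1).reshape(-1,1,2).astype(float),m["mtx"],m["D"])[:,0]
dd=d.reshape(-1)
P=np.c_[un[:,0]*dd,-un[:,1]*dd,-dd]@Ti[:3,:3].T+Ti[:3,3]
P=P.reshape(480,640,3);np.save("pics/P.npy",P)
for n,(uu,vv) in dict(hous=(455,215),lug=(280,265),cover=(300,280),carton=(150,235),filt=(282,150),rod=(140,305),bench=(220,255),manif=(430,285),manif2=(345,250),shelf=(250,80)).items(): print(n,P[vv,uu])
Z=np.where(d>0,P[...,2],0)
cv2.imwrite("pics/Z.png",cv2.applyColorMap(np.clip(Z*255/.25,0,255).astype(np.uint8),cv2.COLORMAP_JET))
for r in range(110,350,10): print(r,"x%.3f"%P[r,400,0],(Z[r,330:560:10]*1000).astype(int))
E
```

```text
housing (array([ 0.6057, -0.0983]), np.float64(0.1729127466962585), array([0.0004, 0.0002, 0.0002, 0.0004])) [[ 0.6499 -0.0237  0.075 ]
 [ 0.672  -0.1536  0.075 ]
 [ 0.562  -0.1728  0.075 ]
 [ 0.5388 -0.0432  0.075 ]]
housing outer (array([ 0.6056, -0.0984]), np.float64(0.17000481013509866), array([0.0006, 0.0005, 0.0007, 0.0008]))
board (array([ 0.6046, -0.0978]), np.float64(0.17345628783668804), array([0.0007, 0.0011, 0.0009, 0.0005])) [[ 0.643  -0.0866  0.17  ]
 [ 0.6439 -0.0953  0.17  ]
 [ 0.5668 -0.1091  0.17  ]
 [ 0.5647 -0.1001  0.17  ]]
cover (array([0.4585, 0.2104]), np.float64(0.0020301064635642836), array([0.0001, 0.0002, 0.0002, 0.0002]))
lug (array([0.4586, 0.2095]), np.float64(0.0036935947996225424), array([0.0012, 0.0015, 0.0015, 0.0012]))
carton (array([0.4747, 0.4713]), np.float64(0.005605438336669518), array([0.0019, 0.0018, 0.0018, 0.0017])) [[0.554  0.5229 0.076 ]
 [0.5547 0.4205 0.076 ]
 [0.3953 0.4196 0.076 ]
 [0.3946 0.5221 0.076 ]]
hous [ 0.5728 -0.1598  0.0757]
lug [0.459  0.2095 0.0557]
cover [0.4262 0.1676 0.0086]
carton [0.516  0.4817 0.0735]
filt [0.7019 
[... 1888 characters left out ...]
91  94 123 112 100  98 101 151 163 162 166
 229   0   0   0   1]
290 x0.418 [  0   0   2 164 168 168 168 171 170 125  89  90  94  99 143 103 104 100
 160 222 239   0   4]
300 x0.398 [  1   0  -1 156 161 159 162 163 165   0 170 169 167 170 131  96  98 101
 142   1   0 161   0]
310 x0.367 [  2  -2   1   3 130 155   0  42 161 158 163 162 166 165 168 168  80 123
 123   1   2   0   3]
320 x0.354 [  1   0   0   5 105 109  72 113 146 150 152 153 155 153 164 163 164 162
 168  -1   1   1   3]
330 x0.333 [ -1   0   4   5   7  85  76 101 113  53  32 109 147 165 152 150 157 151
 160 164 162   0   2]
340 x0.296 [  0   1  -1  -1   4   0   1   1  74   2  79 108  45  53   3 102 148 160
 163 151 156   4   2]
```

View pics/Z.png

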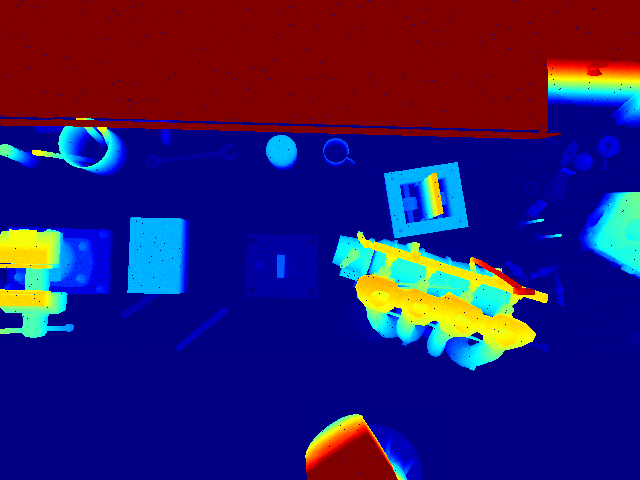

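The depth map gives housing (0.606, -0.098) with yaw 0.173, cover (0.4585, 0.210) with yaw about 0.002, and the carton face near y≈0.419. Manifold pipes reach z≈0.23, so I'll go up first and then across.

Call:
move_arm --slide '[[0,0,0.05],[0,0,0.05],[0.03,0.035,0],[0.03,0.035,0],[0.03,0.035,0],[0.03,0.035,0],[0.03,0.035,0],[0.03,0.035,0],[0.03,0.035,0],[0.03,0.035,0],[0.03,0.035,0],[0.03,0.035,0],[0.03,0.035,0],[0.03,0.035,0],[0.03,0.035,0],[0,0,0]]' --delta_rot '[[0,0,0],[0,0,0],[0,0,-0.01],[0,0,-0.01],[0,0,-0.01],[0,0,-0.01],[0,0,-0.01],[0,0,-0.01],[0,0,-0.01],[0,0,-0.01],[0,0,0],[0,0,0],[0,0,0],[0,0,0],[0,0,0],[0,0,0]]' --grip 100

```text
clock: 1.7
eef_pos: [0.5519, -0.1013, 0.3351]
tcp_rot: [-3.135, -0.02, 1.741]
contact_force: [-0.3, -0.3, -1.1]
finger_gap: 0.0851
```

```bash
cat >> h.py <<'E'
from scipy.spatial.transform import Rotation as Ro
def need(pos,rpy):
    o=get_obs(); d=np.array(pos)-o["eef_pos"]
    r=(Ro.from_euler("xyz",rpy)*Ro.from_euler("xyz",o["tcp_rot"]).inv()).as_rotvec()
    print("slide",d.round(4),"rot",r.round(4),"F",o["contact_force"].round(1),"t",o["clock"]); return d,r
E
python3 - <<'E'
from h import *
need([.605,-.098,.26],[np.pi,0,1.744])
m=camera_model("wrist");im,d=grab_frame("wrist");cv2.imwrite("pics/w1.png",im[:,:,::-1]);print(m["camera_from_world"])
print(proj(m,[[.605,-.098,.17],[.6057,-.0983,.075]]))
P=np.load("pics/P.npy"); s=(P[...,2]>.26)&(P[...,2]<.31)
for a in (-.3,-.2,-.1,0,.1,.3): 
  q=P[s&(abs(P[...,1]-a)<.02)]; print(a,q[:,0].min())
E
```

```text
slide [ 0.0531  0.0033 -0.0751] rot [-0.0181 -0.0101  0.0028] F [-0.3 -0.3 -1.1] t 1.7
[[-0.17033636  0.98517955  0.02016889  0.18761641]
 [-0.93656472 -0.15550033 -0.31411172  0.56840244]
 [-0.30632017 -0.07239412  0.94917177 -0.30514744]
 [ 0.          0.          0.          1.        ]]
[[305.82378917 289.3142997 ]
 [305.88638386 248.93265513]]
-0.3 0.8229022948918274
-0.2 0.6902847608493856
-0.1 0.6900643646489033
0 0.11085303782413175
0.1 0.12617593019363155
0.3 0.6900178318112776
```

View pics/w1.png

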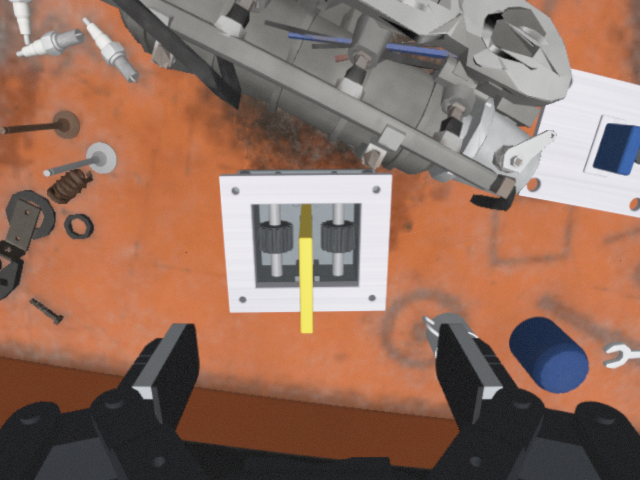

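The wrist view shows the board's top edge from (305,238) to (307,332), with its predicted centre at (306,289), so the estimates agree. The threads are at (235,190), (376,189), (372,298) and (242,299).

Run:
```python
from h import *
m=camera_model("wrist")
L=[(-.056,-.066),(-.056,.066),(.056,.066),(.056,-.066)]
H=unproj(m,[(235.5,190),(376,189),(372,298),(242,299)],.075);print(fit(L,H))
B=unproj(m,[(306,239),(307,331)],.17);print(B,B.mean(0),np.arctan2(*(B[1]-B[0])[[1,0]]))
```

```text
(array([ 0.60241265, -0.0999273 ]), np.float64(0.17215050129844695), array([0.00027967, 0.0004494 , 0.00058932, 0.00029912]))
[[ 0.56453979 -0.10611529  0.17      ]
 [ 0.64014547 -0.0929817   0.17      ]] [ 0.60234263 -0.09954849  0.17      ] 0.1719954295358848
```

Call:
move_arm --slide '[[0.03,0.002,0],[0.022,0.001,0],[0,0,-0.04],[0,0,-0.04],[0,0,0]]' --delta_rot '[[-0.009,-0.005,0.0015],[-0.009,-0.005,0.0015],[0,0,0],[0,0,0],[0,0,0]]'

```text
clock: 2.25
eef_pos: [0.6031, -0.1027, 0.2552]
tcp_rot: [3.139, 0.003, 1.741]
contact_force: [1.1, 0.5, -0.6]
finger_gap: 0.0851
```

Run:
```python
from h import *
need([.605,-.098,.135],[np.pi,0,1.744])
```

```text
slide [ 0.0019  0.0047 -0.1202] rot [0.002  0.0032 0.0026] F [ 1.1  0.5 -0.6] t 2.25
```

Call:
move_arm --slide '[[0.001,0.004,0],[0,0,-0.03],[0,0,-0.03],[0,0,-0.03],[0,0,-0.025],[0,0,0]]' --delta_rot '[[0.002,0.003,0.003],[0,0,0],[0,0,0],[0,0,0],[0,0,0],[0,0,0]]'

```text
clock: 2.85
eef_pos: [0.6075, -0.1016, 0.1547]
tcp_rot: [3.122, 0.005, 1.742]
contact_force: [-0.0, 1.0, -0.5]
finger_gap: 0.0851
```

Run:
```python
from h import *
need([.604,-.099,.135],[np.pi,0,1.744])
im,d=grab_frame("wrist");cv2.imwrite("pics/w2.png",im[:,:,::-1])
```

```text
slide [-0.0035  0.0026 -0.0197] rot [0.0018 0.0203 0.0022] F [-0.   1.  -0.5] t 2.85
```

View pics/w2.png

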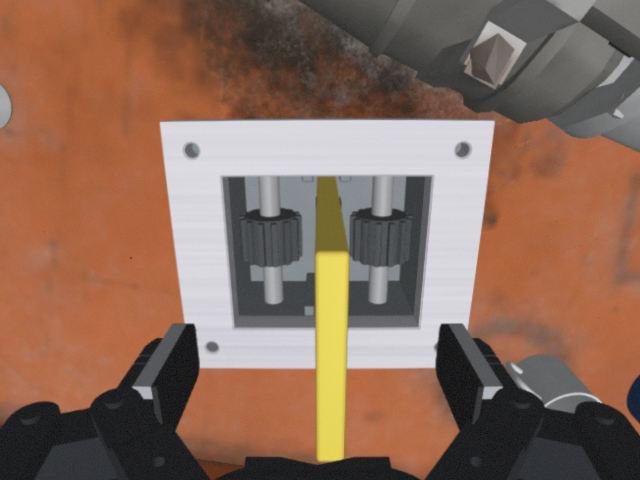

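The finger midpoint is at column 318 and the board is at about 331. That's roughly 4 mm, so the tool needs to shift by +y.

Call:
move_arm --slide '[[-0.003,0.004,-0.01],[0,0,-0.01],[0,0,0],[0,0,0]]' --delta_rot '[[0.002,0.02,0.002],[0,0,0],[0,0,0],[0,0,0]]'

```text
clock: 3.3
eef_pos: [0.6086, -0.0979, 0.1447]
tcp_rot: [3.129, 0.003, 1.744]
contact_force: [-0.6, -0.2, 0.8]
finger_gap: 0.0853
```

Run:
```python
from h import *
need([.604,-.0975,.135],[np.pi,0,1.744])
im,d=grab_frame("wrist");cv2.imwrite("pics/w3.png",im[:,:,::-1])
```

```text
slide [-0.0046  0.0004 -0.0097] rot [ 0.0011  0.0132 -0.0004] F [-0.6 -0.2  0.8] t 3.3
```

View pics/w3.png

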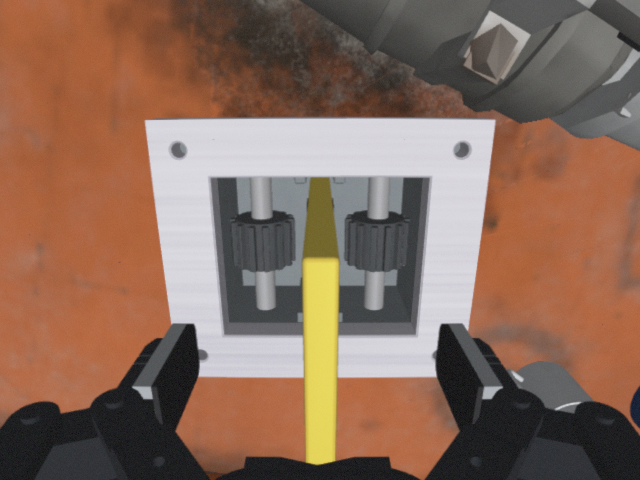

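The fingers are now centred on the board, with its column at 320. Next I go down about 8 mm and close.

Call:
move_arm --slide '[[-0.004,0,-0.01],[-0.001,0,-0.005],[0,0,0]]' --delta_rot '[[0.001,0.013,0],[0,0,0],[0,0,0]]'

```text
clock: 3.65
eef_pos: [0.6032, -0.0979, 0.1288]
tcp_rot: [-3.141, -0.0, 1.744]
contact_force: [-0.3, 0.3, 0.6]
finger_gap: 0.0858
```

Call:
move_arm --slide '[[0,0,0],[0,0,0],[0,0,0],[0,0,0],[0,0,0],[0,0,0],[0,0,0],[0,0,0]]' --delta_rot '[[0,0,0],[0,0,0],[0,0,0],[0,0,0],[0,0,0],[0,0,0],[0,0,0],[0,0,0]]' --grip 0 --newtons 40

```text
clock: 4.45
eef_pos: [0.6032, -0.098, 0.1291]
tcp_rot: [-3.141, -0.0, 1.744]
contact_force: [0.7, 0.2, -0.1]
finger_gap: 0.0094
```

Call:
move_arm --slide '[[0,0,0.01],[0,0,0.015],[0,0,0.015],[0,0,0.015],[0,0,0.015],[0,0,0.015],[0,0,0.015],[0,0,0.015],[0,0,0.01],[0,0,0],[0,0,0]]' --delta_rot '[[0,0,0],[0,0,0],[0,0,0],[0,0,0],[0,0,0],[0,0,0],[0,0,0],[0,0,0],[0,0,0],[0,0,0],[0,0,0]]'

```text
clock: 5.55
eef_pos: [0.603, -0.0981, 0.2684]
tcp_rot: [3.137, 0.0, 1.744]
contact_force: [0.2, -0.2, -2.0]
finger_gap: 0.0097
```

Run:
```python
from h import *
need([.475,.30,.25],[np.pi,0,1.5764])
im,d=grab_frame("scene");cv2.imwrite("pics/s4.png",im[:,:,::-1])
```

```text
slide [-0.128   0.3981 -0.0184] rot [-0.0003  0.0045 -0.1677] F [ 0.2 -0.2 -2. ] t 5.55
```

View pics/s4.png

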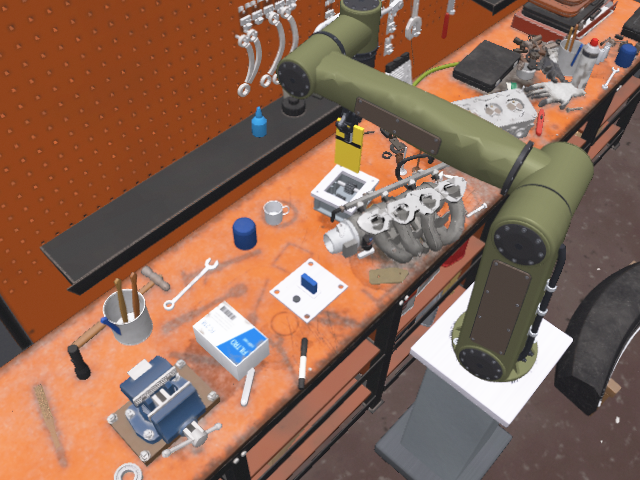

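The board is out and hanging from the gripper at (348,150). I'll carry it left with y leading, to clear the manifold.

Call:
move_arm --slide '[[0,0.03,0],[0,0.04,0],[0,0.04,0],[0,0.04,0],[-0.01,0.04,0],[-0.02,0.04,0],[-0.02,0.04,0],[-0.02,0.04,0],[-0.02,0.04,0],[-0.02,0.03,0],[-0.015,0.015,0],[0,0,0],[0,0,0]]' --delta_rot '[[0,0,0],[0,0,-0.02],[0,0,-0.02],[0,0,-0.02],[0,0,-0.02],[0,0,-0.02],[0,0,-0.02],[0,0,-0.02],[0,0,-0.02],[0,0,-0.01],[0,0,0],[0,0,0],[0,0,0]]'

```text
clock: 6.9
eef_pos: [0.4663, 0.3095, 0.2526]
tcp_rot: [-3.125, 0.01, 1.565]
contact_force: [-0.0, 0.4, -1.3]
finger_gap: 0.0095
```

Run:
```python
from h import *
r=(Ro.from_rotvec([-.262,0,0])*Ro.from_euler("xyz",[np.pi,0,1.5764])).as_euler("xyz");print(r)
need([.475,.30,.25],[np.pi,0,1.5764])
need([.475,.38,.2],r)
im,d=grab_frame("top");cv2.imwrite("pics/t5.png",im[:,:,::-1])
im,d=grab_frame("scene");cv2.imwrite("pics/s5.png",cv2.resize(im[200:460,100:420,::-1],None,fx=2.4,fy=2.3))
m=camera_model("wrist");im,d=grab_frame("wrist");cv2.imwrite("pics/w5.png",im[:,:,::-1])
print(proj(m,[[.475,.4183,.076]]))
```

```text
[-3.14008996  0.26199579  1.57659798]
slide [ 0.0087 -0.0095 -0.0026] rot [ 0.0097 -0.0167  0.0117] F [-0.   0.4 -1.3] t 6.9
slide [ 0.0087  0.0705 -0.0526] rot [-0.2523 -0.015   0.0138] F [-0.   0.4 -1.3] t 6.9
[[464.27483201 230.2635221 ]]
```

View pics/w5.png

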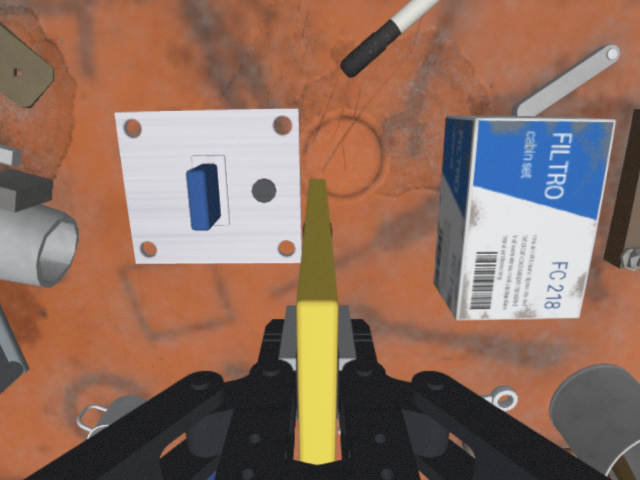

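View pics/s5.png

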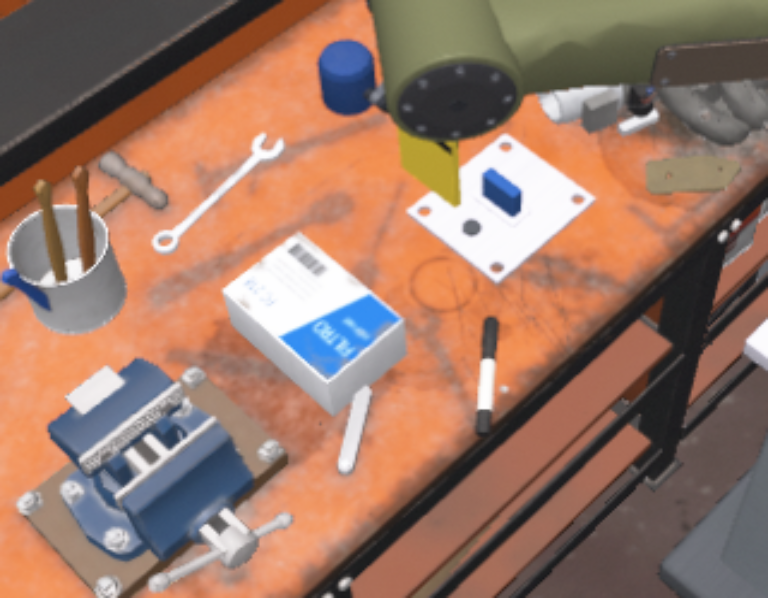

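The carton's top edge runs (473,120)–(458,318), which matches its prediction of 464 at row 230. Next I tilt the board about 15° and approach.

Call:
move_arm --slide '[[0.003,0.01,0],[0.003,0.015,0],[0.003,0.02,0],[0,0.02,-0.02],[0,0.02,-0.02],[0,0.008,-0.03],[0,0,0],[0,0,0]]' --delta_rot '[[-0.08,-0.005,0.005],[-0.08,-0.005,0.005],[-0.08,-0.005,0.003],[-0.012,0,0],[0,0,0],[0,0,0],[0,0,0],[0,0,0]]'

```text
clock: 7.85
eef_pos: [0.4835, 0.3976, 0.1829]
tcp_rot: [3.135, 0.27, 1.559]
contact_force: [0.1, -0.7, -0.2]
finger_gap: 0.0097
```

Run:
```python
from h import *
need([.475,.41,.13],[-3.14009,.262,1.5766])
m=camera_model("wrist");im,d=grab_frame("wrist");cv2.imwrite("pics/w6.png",im[:,:,::-1])
print(proj(m,[[.555,.4185,.076],[.395,.4185,.076]]))
```

```text
slide [-0.0085  0.0124 -0.0529] rot [0.0076 0.0073 0.016 ] F [ 0.1 -0.7 -0.2] t 7.85
[[396.74872349 358.56262475]
 [412.34104216  88.29728597]]
```

View pics/w6.png

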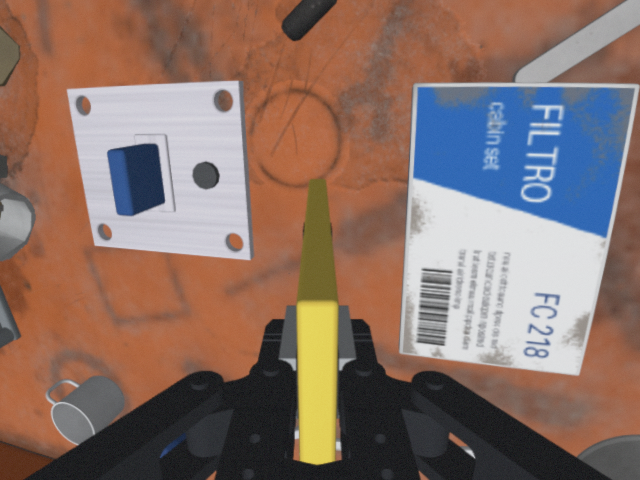

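Run:
```python
from h import *
m=camera_model("wrist")
B=unproj(m,[(401,352),(414,84)],.076);print(B,np.arctan2(*(B[0]-B[1])[[1,0]]))
```

```text
[[0.5489636  0.42069428 0.076     ]
 [0.39252378 0.41911282 0.076     ]] 0.010108673437011325
```

Call:
move_arm --slide '[[-0.008,0.005,-0.02],[0,0.005,-0.02],[0,0.002,-0.012],[0,0,0],[0,0,0]]' --delta_rot '[[0.008,0.007,0.018],[0,0,0],[0,0,0],[0,0,0],[0,0,0]]'

```text
clock: 8.4
eef_pos: [0.4791, 0.4082, 0.1394]
tcp_rot: [3.135, 0.251, 1.572]
contact_force: [-0.0, 0.1, -0.8]
finger_gap: 0.0093
```

Run:
```python
from h import *
need([.475,.4255,.1163],[-3.14009,.262,1.5786])
```

```text
slide [-0.0041  0.0173 -0.0231] rot [-0.011   0.0081  0.004 ] F [-0.   0.1 -0.8] t 8.4
```

Call:
move_arm --slide '[[-0.003,0.006,-0.012],[0,0.002,-0.006],[0,0,0],[0,0,0]]' --delta_rot '[[-0.011,0.008,0.004],[0,0,0],[0,0,0],[0,0,0]]'

```text
clock: 8.8
eef_pos: [0.4767, 0.4173, 0.1227]
tcp_rot: [3.141, 0.26, 1.578]
contact_force: [0.1, -0.3, -0.9]
finger_gap: 0.0097
```

Run:
```python
from h import *
need([.475,.4255,.1163],[-3.14009,.262,1.5786])
im,d=grab_frame("wrist");cv2.imwrite("pics/w7.png",im[:,:,::-1])
im,d=grab_frame("scene");cv2.imwrite("pics/s7.png",cv2.resize(im[240:400,150:350,::-1],None,fx=3.5,fy=3.5))
```

```text
slide [-0.0017  0.0082 -0.0064] rot [-0.0019  0.0018 -0.0001] F [ 0.1 -0.3 -0.9] t 8.8
```

View pics/w7.png

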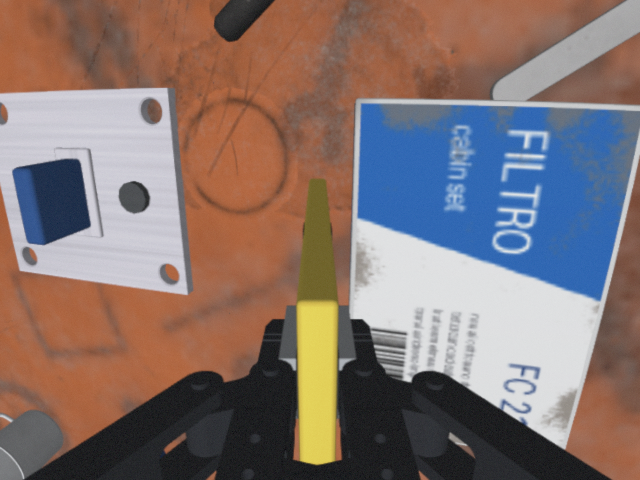

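View pics/s7.png

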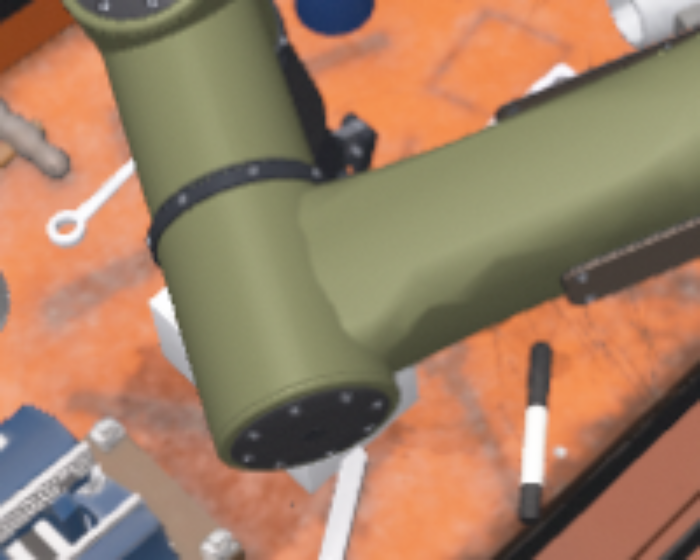

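The board faces the carton with a small gap between columns 330 and 355. I'll creep +y until contact.

Call:
move_arm --slide '[[-0.001,0.003,0],[0,0.003,0],[0,0.001,0],[0,0,0]]' --delta_rot '[[0,0,0],[0,0,0],[0,0,0],[0,0,0]]'

```text
clock: 9.3
eef_pos: [0.4758, 0.425, 0.1237]
tcp_rot: [3.14, 0.259, 1.578]
contact_force: [-0.3, -0.0, -1.8]
finger_gap: 0.0096
```

Call:
move_arm --slide '[[0,0.002,0],[0,0,0]]' --delta_rot '[[0,0,0],[0,0,0]]'

```text
clock: 9.5
eef_pos: [0.4758, 0.4272, 0.1238]
tcp_rot: [3.14, 0.259, 1.578]
contact_force: [0.3, 0.5, -1.2]
finger_gap: 0.0094
```

Call:
move_arm --slide '[[0,0.002,0],[0,0,0]]' --delta_rot '[[0,0,0],[0,0,0]]'

```text
clock: 9.7
eef_pos: [0.4759, 0.4275, 0.1237]
tcp_rot: [3.141, 0.263, 1.577]
contact_force: [-0.1, -0.9, -1.4]
finger_gap: 0.0093
```

Contact came at y≈0.4275, as predicted. Now I slide down along the board until it reaches the bench.

Call:
move_arm --slide '[[0,-0.0015,-0.003],[0,-0.001,-0.003],[0,0,0]]' --delta_rot '[[0,0,0],[0,0,0],[0,0,0]]'

```text
clock: 10.0
eef_pos: [0.4759, 0.4256, 0.117]
tcp_rot: [3.141, 0.261, 1.577]
contact_force: [-0.0, -0.3, -1.3]
finger_gap: 0.0098
```

Call:
move_arm --slide '[[0,-0.0005,-0.002],[0,0,0]]' --delta_rot '[[0,0,0],[0,0,0]]'

```text
clock: 10.2
eef_pos: [0.4763, 0.4254, 0.1165]
tcp_rot: [3.139, 0.26, 1.577]
contact_force: [-0.4, -1.4, -0.6]
finger_gap: 0.0096
```

Call:
move_arm --slide '[[0,-0.0005,-0.002],[0,0,0]]' --delta_rot '[[0,0,0],[0,0,0]]'

```text
clock: 10.4
eef_pos: [0.4766, 0.4254, 0.1165]
tcp_rot: [3.137, 0.258, 1.577]
contact_force: [0.1, -0.2, -1.6]
finger_gap: 0.0095
```

Call:
move_arm --slide '[[0,0,-0.003]]' --delta_rot '[[0,0,0]]'

```text
clock: 10.5
eef_pos: [0.4772, 0.4255, 0.1161]
tcp_rot: [3.134, 0.258, 1.577]
contact_force: [-6.9, -2.0, 17.4]
finger_gap: 0.0096
```

Run:
```python
from h import *
print(get_obs())
for n in ("wrist","top"):
  im,d=grab_frame(n);cv2.imwrite(f"pics/{n}8.png",im[:,:,::-1])
print(get_obs()["eef_pos"],get_obs()["contact_force"])
```

```text
{'clock': 10.5, 'qpos': array([ 1.10573835,  0.31867801,  0.1006631 ,  0.12248988, -1.5803592 ,
       -2.68249157]), 'qvel': array([ 0.00492088, -0.00864685, -0.01811518,  0.01703839,  0.02156049,
       -0.00834977]), 'effort': array([ -1.51584841, -39.66151357,  27.32440531,   4.80266333,
         2.10403718,   0.04184335]), 'eef_pos': array([0.47718026, 0.42547104, 0.11605799]), 'tcp_rot': array([3.13436457, 0.25790599, 1.57674451]), 'contact_force': array([-6.93868087, -1.95450586, 17.35295101]), 'wrist_torque': array([-1.41979404,  2.28872661, -0.64829612]), 'finger_gap': 0.009591846554131925}
[0.47712129 0.42543903 0.1161353 ] [-2.7051912  -2.76348648  9.28151889]
```

View pics/wrist8.png

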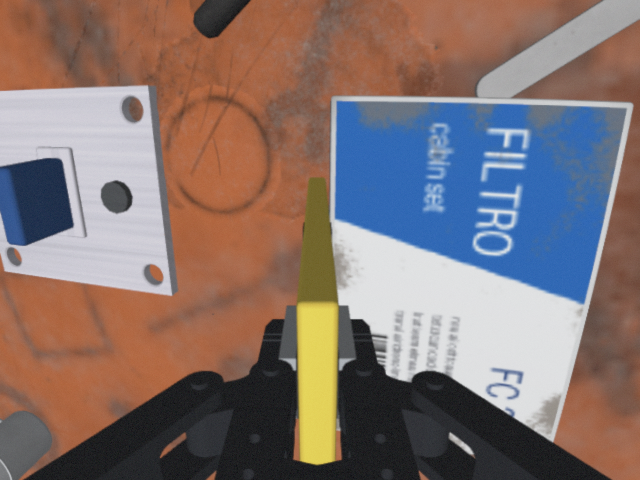

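The board touches both carton and bench: 17 N upward on a 3 mm press. Next I relax and release.

Call:
move_arm --slide '[[0,0,0],[0,0,0]]' --delta_rot '[[0,0,0],[0,0,0]]'

```text
clock: 10.8
eef_pos: [0.4771, 0.4254, 0.1165]
tcp_rot: [3.134, 0.257, 1.576]
contact_force: [-0.4, 0.1, 0.7]
finger_gap: 0.0093
```

Call:
move_arm --slide '[[0,0,0],[0,0,0],[0,0,0],[0,0,0],[0,0,0],[0,0,0],[0,0,0]]' --delta_rot '[[0,0,0],[0,0,0],[0,0,0],[0,0,0],[0,0,0],[0,0,0],[0,0,0]]' --grip 60

```text
clock: 11.5
eef_pos: [0.4772, 0.4257, 0.1148]
tcp_rot: [3.135, 0.257, 1.577]
contact_force: [0.7, 0.0, 0.3]
finger_gap: 0.0511
```

Run:
```python
from h import *
im,d=grab_frame("wrist");cv2.imwrite("pics/w9.png",im[:,:,::-1])
```

```text
(no output)
```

View pics/w9.png

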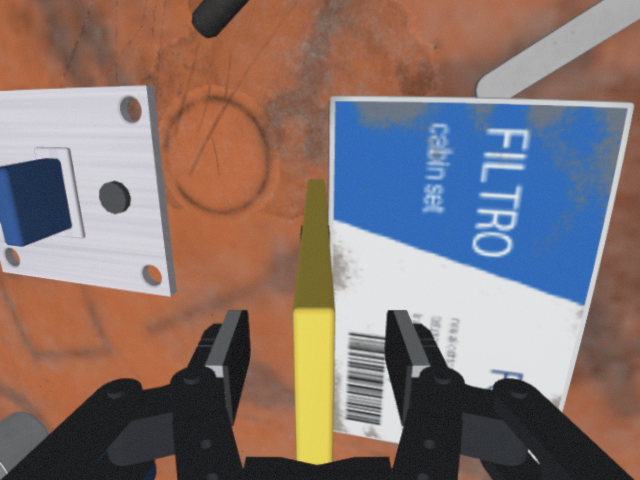

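Released, and the board hasn't moved. I'll retract along the board's axis.

Call:
move_arm --slide '[[0,0.004,0.015],[0,0.006,0.023],[0,0.006,0.023],[0,0.006,0.023],[0,0.006,0.023],[0,0,0.03],[0,-0.02,0.02],[0,-0.03,0],[0,-0.04,0],[0,-0.04,0],[0,-0.04,0],[0,-0.03,0],[0,0,0],[0,0,0]]' --delta_rot '[[0,0,0],[0,0,0],[0,0,0],[0,0,0],[0,0,0],[0,0,0],[0.05,0,0],[0.07,0,0],[0.07,0,0],[0.07,0,0],[0,0,0],[0,0,0],[0,0,0],[0,0,0]]'

```text
clock: 12.95
eef_pos: [0.4759, 0.249, 0.295]
tcp_rot: [3.116, -0.02, 1.58]
contact_force: [-0.4, 0.6, -0.2]
finger_gap: 0.0511
```

Run:
```python
from h import *
need([.4585,.2104,.15],[np.pi,0,1.5728])
im,d=grab_frame("scene");cv2.imwrite("pics/s10.png",cv2.resize(im[240:400,150:350,::-1],None,fx=3.5,fy=3.5))
im,d=grab_frame("top");cv2.imwrite("pics/t10.png",cv2.resize(im[190:330,110:330,::-1],None,fx=3.5,fy=3.5))
m=camera_model("wrist");im,d=grab_frame("wrist");cv2.imwrite("pics/w10.png",im[:,:,::-1])
np.save("pics/w10m.npy",m,allow_pickle=True)
```

```text
slide [-0.0174 -0.0386 -0.145 ] rot [-0.0206  0.0252 -0.0066] F [-0.4  0.6 -0.2] t 12.95
```

View pics/s10.png

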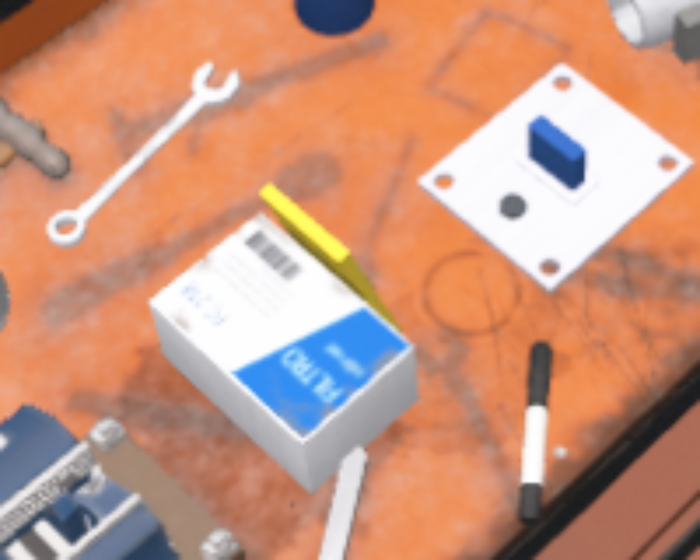

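View pics/t10.png

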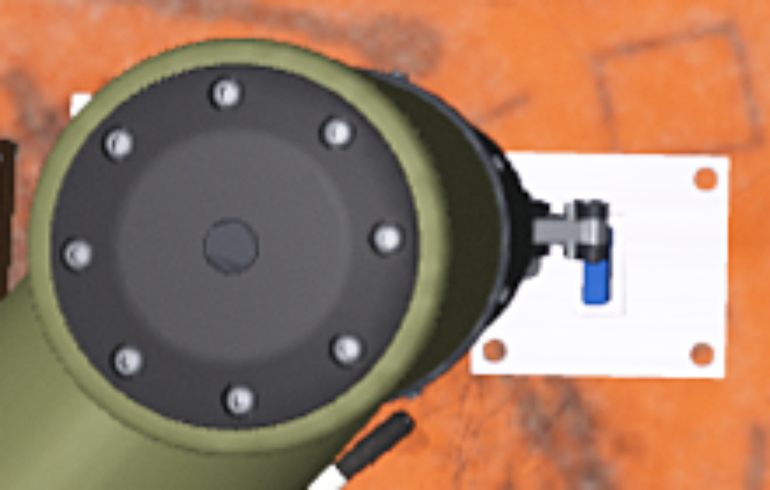

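View pics/w10.png

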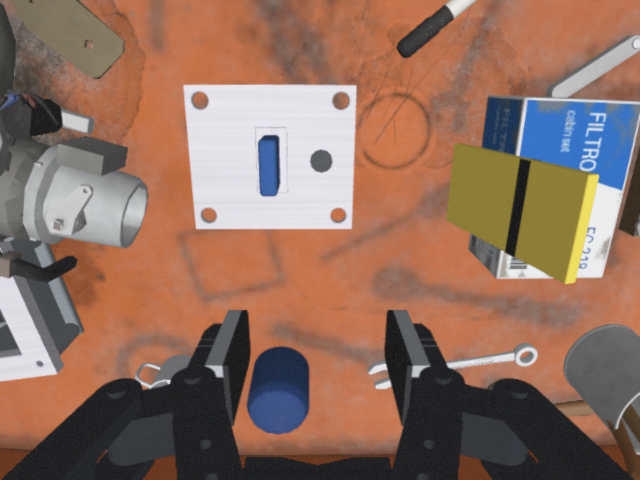

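The board leans cleanly against the carton, with its top edge at (597,180)–(572,280). The cover holes are at (200,100), (341,100), (338,215) and (209,215).

Run:
```python
from h import *
np.set_printoptions(precision=4,suppress=True)
im=cv2.imread("pics/w10.png");cv2.imwrite("pics/w10c.png",cv2.resize(im[75:240,175:365],None,fx=4,fy=4,interpolation=cv2.INTER_CUBIC))
m=np.load("pics/w10m.npy",allow_pickle=True).item()
C=unproj(m,[(200,100),(341,100.5),(338,215),(208.5,215)],.008)
L=[(-.056,-.066),(-.056,.066),(.056,.066),(.056,-.066)]
print(fit(L,C))
print(unproj(m,[(260,139),(276.5,135),(275.5,194),(263,196.5)],.054))
P=np.load("pics/P.npy").reshape(-1,3)
c,s=np.cos(.173),np.sin(.173); q=(P[:,:2]-[.604,-.0985])@np.array([[c,-s],[s,c]])
k=(abs(q[:,0])<.085)&(abs(q[:,1])<.095)&(P[:,2]>.085)
print(np.c_[q[k],P[k,2]])
```

```text
(array([0.456 , 0.2107]), np.float64(0.0020442257972918642), array([0.0003, 0.0002, 0.0003, 0.0001]))
[[0.4309 0.2049 0.054 ]
 [0.4274 0.219  0.054 ]
 [0.4788 0.2171 0.054 ]
 [0.4812 0.2059 0.054 ]]
[[ 0.085  -0.0904  0.2857]
 [ 0.0848 -0.0922  0.2854]
 [ 0.0848 -0.0944  0.2844]
 ...
 [-0.0834  0.0936  0.0853]
 [-0.0837  0.0915  0.085 ]
 [-0.0847  0.0854  0.0857]]
```

View pics/w10c.png

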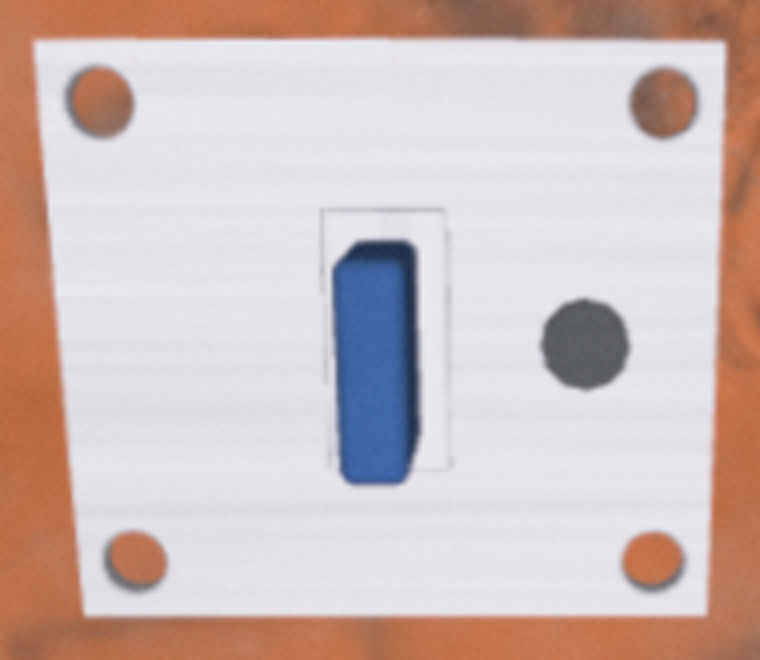

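Call:
move_arm --slide '[[-0.01,-0.02,-0.02],[-0.009,-0.018,-0.04],[0,0,-0.04],[0,0,-0.04],[0,0,-0.03],[0,0,0],[0,0,0]]' --delta_rot '[[-0.01,0.012,-0.003],[-0.01,0.012,-0.003],[0,0,0],[0,0,0],[0,0,0],[0,0,0],[0,0,0]]' --grip 80

```text
clock: 13.8
eef_pos: [0.4548, 0.2163, 0.1167]
tcp_rot: [-3.137, 0.006, 1.583]
contact_force: [0.1, 0.3, 1.0]
finger_gap: 0.0683
```

Run:
```python
from h import *
need([.457,.2105,.033],[np.pi,0,1.5728])
m=camera_model("wrist");im,d=grab_frame("wrist");cv2.imwrite("pics/w11.png",im[:,:,::-1])
```

```text
slide [ 0.0022 -0.0058 -0.0837] rot [ 0.0056 -0.0045 -0.0105] F [0.1 0.3 1. ] t 13.8
```

View pics/w11.png

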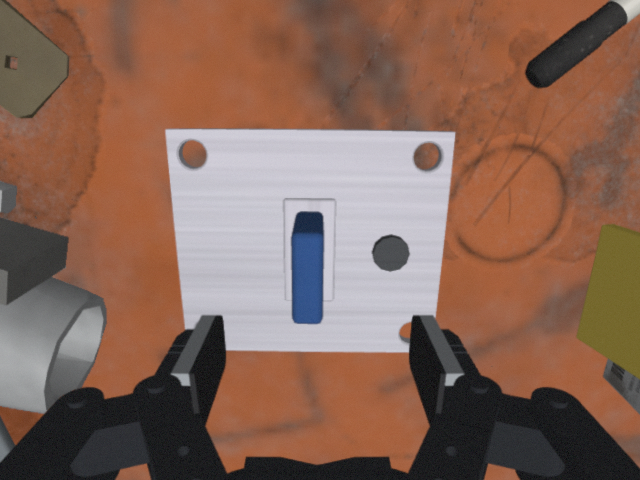

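The lug is at (308,275) and the fingers are roughly centred on it at 318. I'll correct and keep descending.

Call:
move_arm --slide '[[0.002,-0.006,0],[0,0,-0.03],[0,0,-0.015],[0,0,0],[0,0,0]]' --delta_rot '[[0.006,-0.005,-0.01],[0,0,0],[0,0,0],[0,0,0],[0,0,0]]'

```text
clock: 14.35
eef_pos: [0.4607, 0.2126, 0.0793]
tcp_rot: [3.13, -0.009, 1.573]
contact_force: [0.3, -0.6, 0.4]
finger_gap: 0.068
```

Run:
```python
from h import *
need([.457,.2105,.033],[np.pi,0,1.5728])
m=camera_model("wrist");im,d=grab_frame("wrist");cv2.imwrite("pics/w12.png",im[:,:,::-1])
```

```text
slide [-0.0037 -0.0021 -0.0463] rot [-0.0086  0.0112  0.0001] F [ 0.3 -0.6  0.4] t 14.35
```

View pics/w12.png

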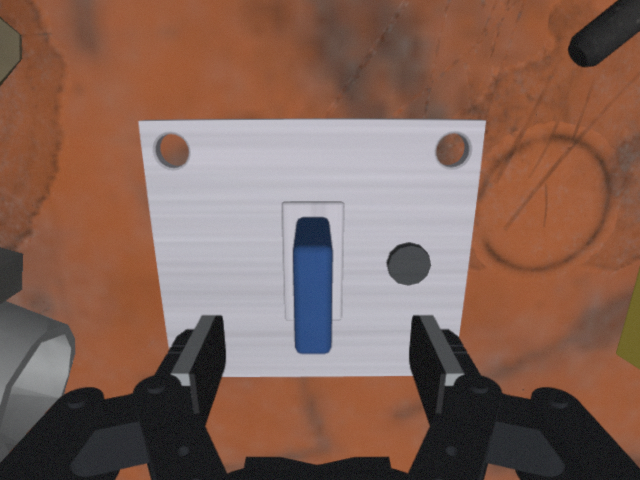

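Call:
move_arm --slide '[[-0.003,-0.002,-0.015],[0,0,-0.015],[0,0,-0.008],[0,0,0],[0,0,0]]' --delta_rot '[[-0.009,0.011,0],[0,0,0],[0,0,0],[0,0,0],[0,0,0]]'

```text
clock: 14.9
eef_pos: [0.458, 0.2108, 0.0397]
tcp_rot: [3.141, -0.0, 1.573]
contact_force: [-0.5, 0.6, 0.7]
finger_gap: 0.0686
```

Run:
```python
from h import *
need([.457,.2105,.033],[np.pi,0,1.5728])
m=camera_model("wrist");im,d=grab_frame("wrist");cv2.imwrite("pics/w13.png",im[:,:,::-1])
```

```text
slide [-0.001  -0.0003 -0.0067] rot [-0.0001  0.0009 -0.0001] F [-0.5  0.6  0.7] t 14.9
```

View pics/w13.png

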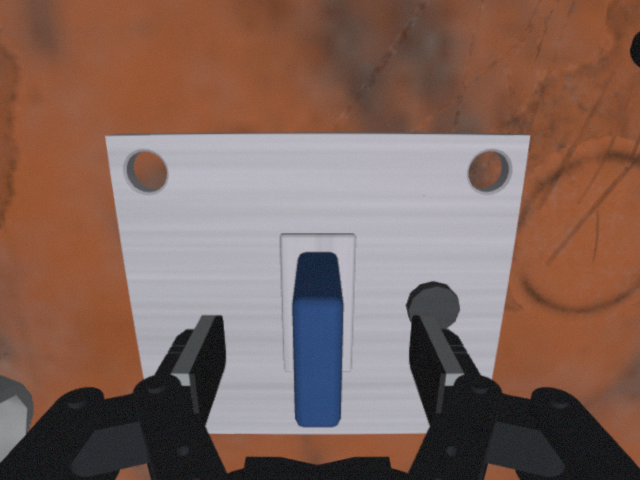

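Run:
```python
import numpy as np
P=np.load("pics/P.npy")
print((P[258:273:2,252:274:2,2]*1000).round(0)); print(P[265,260])
```

```text
[[  11.   14.   11.    6.   10.    8.    7.   11.   11.    9.    8.]
 [  10.    6.    8.    9.   10.    8.    9.   10.    7.    8.    9.]
 [   6.   10.    8.   17.   15.   13.    6.    9.    7.    9.    8.]
 [  10.    8.   15.   17.   15.   15.   13.    8.    5.   13.   12.]
 [  12.    9.   15.   15.   14. 1052.   14.    9.    9.   10.    9.]
 [  11.    9.   13.   15.   16.   12.    9.    8.    9.    7.   10.]
 [  10.    7.    8.   10.   15.    7.   10.    8.   10.    8.   13.]
 [  10.    8.   11.    7.    6.    7.   10.    9.    7.    6.    5.]]
[0.4577032  0.25728117 0.01141031]
```

Call:
move_arm --slide '[[-0.001,0,-0.005],[0,0,0],[0,0,0]]' --delta_rot '[[0,0.001,0],[0,0,0],[0,0,0]]'

```text
clock: 15.25
eef_pos: [0.4573, 0.2112, 0.0351]
tcp_rot: [3.141, -0.001, 1.573]
contact_force: [-0.3, 0.0, 1.2]
finger_gap: 0.0684
```

Call:
move_arm --slide '[[0,0,0],[0,0,0],[0,0,0],[0,0,0],[0,0,0],[0,0,0],[0,0,0]]' --delta_rot '[[0,0,0],[0,0,0],[0,0,0],[0,0,0],[0,0,0],[0,0,0],[0,0,0]]' --grip 0 --newtons 100

```text
clock: 15.95
eef_pos: [0.4577, 0.2115, 0.0361]
tcp_rot: [3.14, -0.002, 1.573]
contact_force: [0.4, 0.5, 0.8]
finger_gap: 0.0147
```

Call:
move_arm --slide '[[0,0,0.005],[0,0,0.01],[0,0,0.02],[0,0,0.03],[0,0,0.03],[0,0,0.03],[0,0,0.03],[0,0,0.02],[0,0,0],[0,0,0]]' --delta_rot '[[0,0,0],[0,0,0],[0,0,0],[0,0,0],[0,0,0],[0,0,0],[0,0,0],[0,0,0],[0,0,0],[0,0,0]]'

```text
clock: 16.95
eef_pos: [0.4531, 0.2085, 0.2169]
tcp_rot: [-3.135, 0.001, 1.572]
contact_force: [-0.3, 0.5, -3.2]
finger_gap: 0.0151
```

Run:
```python
from h import *
need([.58,.2105,.225],[np.pi,0,1.5728])
m=camera_model("wrist");im,d=grab_frame("wrist");cv2.imwrite("pics/w14.png",im[:,:,::-1])
im,d=grab_frame("scene");cv2.imwrite("pics/s14.png",cv2.resize(im[180:400,170:430,::-1],None,fx=2.8,fy=2.7))
```

```text
slide [0.1269 0.002  0.0081] rot [ 0.0012 -0.0065  0.0009] F [-0.3  0.5 -3.2] t 16.95
```

View pics/w14.png

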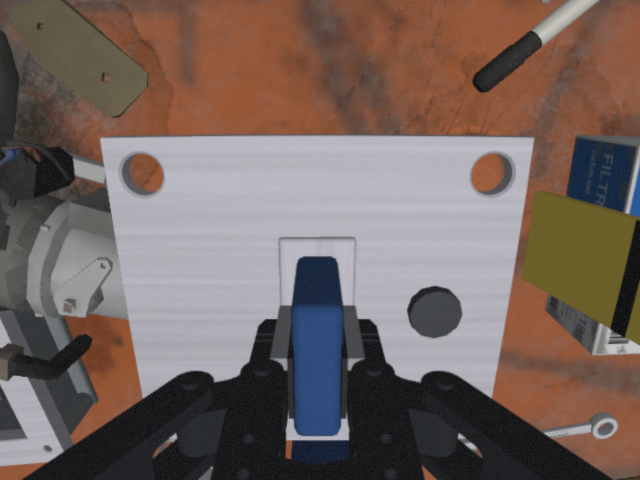

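View pics/s14.png

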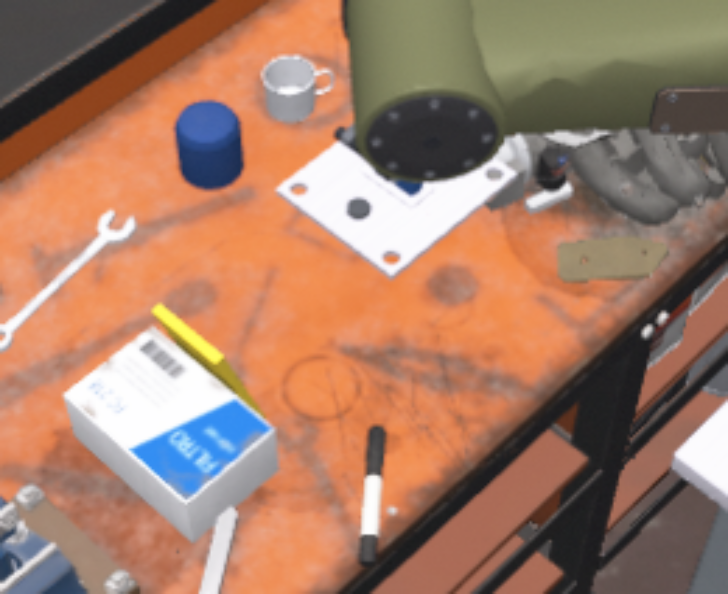

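The plate is held level and its underside is about 0.18 m up. I'll go forward first, then right over to the housing.

Call:
move_arm --slide '[[0.02,0,0.005],[0.03,0,0.005],[0.03,0,0],[0.03,-0.01,0],[0.015,-0.025,0],[0,-0.03,0],[0,-0.03,0],[0,-0.03,0],[0,-0.03,0],[0,-0.03,0],[0,-0.03,0],[0.005,-0.03,0],[0.005,-0.025,0],[0.005,-0.02,0],[0,-0.01,0],[0,0,0],[0,0,0]]' --delta_rot '[[0,0,0],[0,0,0],[0,0,0.01],[0,0,0.015],[0,0,0.015],[0,0,0.015],[0,0,0.015],[0,0,0.015],[0,0,0.015],[0,0,0.015],[0,0,0.015],[0,0,0.015],[0,0,0.015],[0,0,0.01],[0,0,0],[0,0,0],[0,0,0]]'

```text
clock: 18.75
eef_pos: [0.5873, -0.1044, 0.1916]
tcp_rot: [-3.085, 0.009, 1.752]
contact_force: [-0.5, 0.4, -3.7]
finger_gap: 0.0144
```

Run:
```python
from h import *
need([.604,-.0985,.136],[np.pi,0,1.744])
m=camera_model("wrist");im,d=grab_frame("wrist");cv2.imwrite("pics/w15.png",im[:,:,::-1])
im,d=grab_frame("scene");cv2.imwrite("pics/s15.png",cv2.resize(im[100:300,230:470,::-1],None,fx=3,fy=3))
im,d=grab_frame("top");cv2.imwrite("pics/t15.png",cv2.resize(im[110:290,330:530,::-1],None,fx=3,fy=3))
```

```text
slide [ 0.0167  0.0059 -0.0556] rot [ 0.0188 -0.0538 -0.0073] F [-0.5  0.4 -3.7] t 18.75
```

View pics/w15.png

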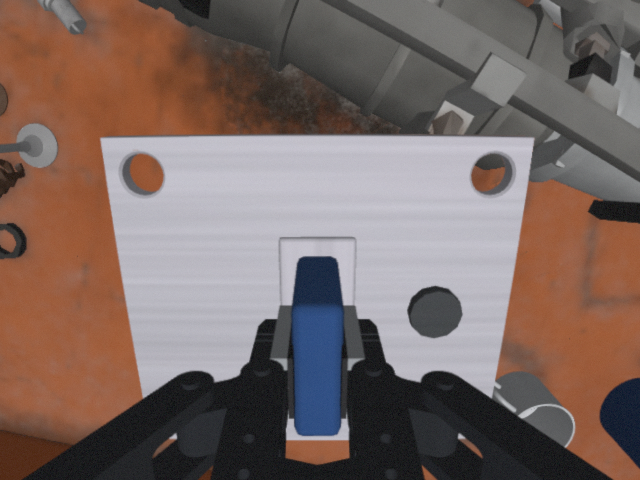

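View pics/s15.png

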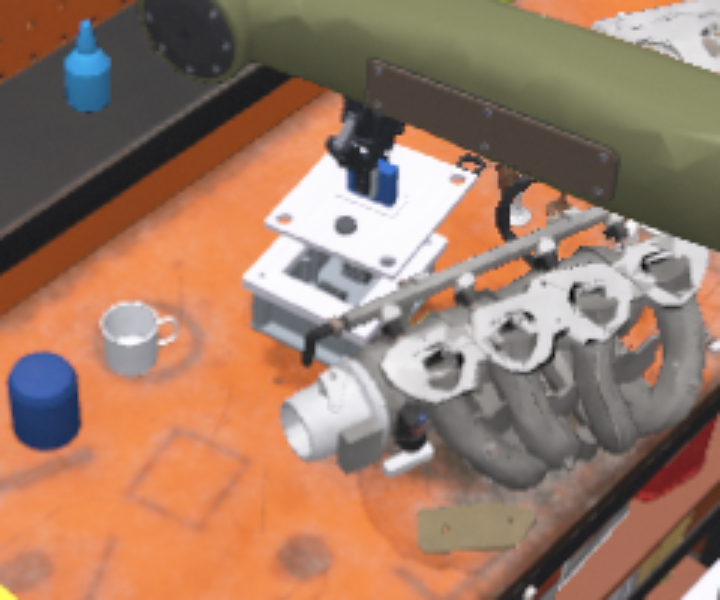

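View pics/t15.png

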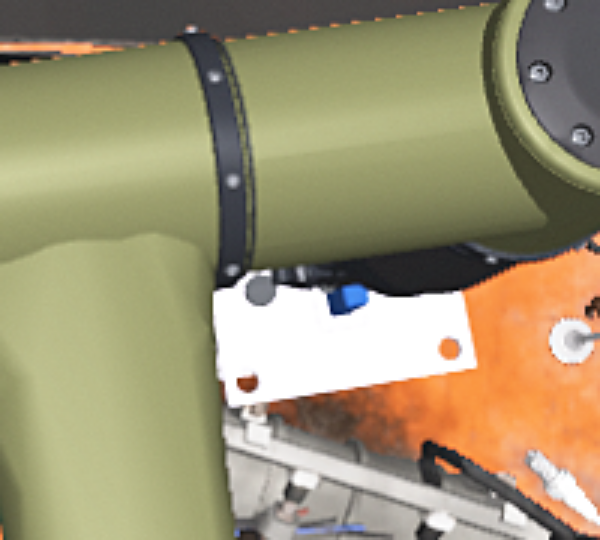

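I'll re-level and centre the plate before lowering. It drifted a little low on the way but stayed clear.

Call:
move_arm --slide '[[0.006,0.003,0.003],[0.006,0.003,0],[0.004,0,0],[0,0,0],[0,0,0]]' --delta_rot '[[0.01,-0.027,-0.003],[0.009,-0.027,-0.004],[0,0,0],[0,0,0],[0,0,0]]'

```text
clock: 19.4
eef_pos: [0.6054, -0.0951, 0.197]
tcp_rot: [3.133, -0.001, 1.748]
contact_force: [-0.1, 0.3, -2.9]
finger_gap: 0.0145
```

Run:
```python
from h import *
need([.604,-.0985,.136],[np.pi,0,1.744])
```

```text
slide [-0.0014 -0.0034 -0.061 ] rot [-0.0023  0.0087 -0.0039] F [-0.1  0.3 -2.9] t 19.4
```

Call:
move_arm --slide '[[-0.001,-0.003,-0.015],[0,0,-0.015],[0,0,-0.01],[0,0,-0.01],[0,0,0],[0,0,0]]' --delta_rot '[[-0.002,0.009,-0.004],[0,0,0],[0,0,0],[0,0,0],[0,0,0],[0,0,0]]'

```text
clock: 20.0
eef_pos: [0.6028, -0.0987, 0.1396]
tcp_rot: [-3.136, -0.001, 1.743]
contact_force: [0.8, 0.2, -3.9]
finger_gap: 0.0145
```

Run:
```python
from h import *
need([.604,-.0985,.136],[np.pi,0,1.744])
m=camera_model("wrist");im,d=grab_frame("wrist");cv2.imwrite("pics/w16.png",im[:,:,::-1])
np.save("pics/w16m.npy",m,allow_pickle=True)
for n,s in (("scene",(130,270,290,450)),("top",(140,260,360,500))):
  im,d=grab_frame(n);cv2.imwrite(f"pics/{n}16.png",cv2.resize(im[s[0]:s[1],s[2]:s[3],::-1],None,fx=4,fy=4,interpolation=cv2.INTER_CUBIC))
```

```text
slide [ 0.0012  0.0002 -0.0036] rot [ 0.0001 -0.006   0.001 ] F [ 0.8  0.2 -3.9] t 20.0
```

View pics/w16.png

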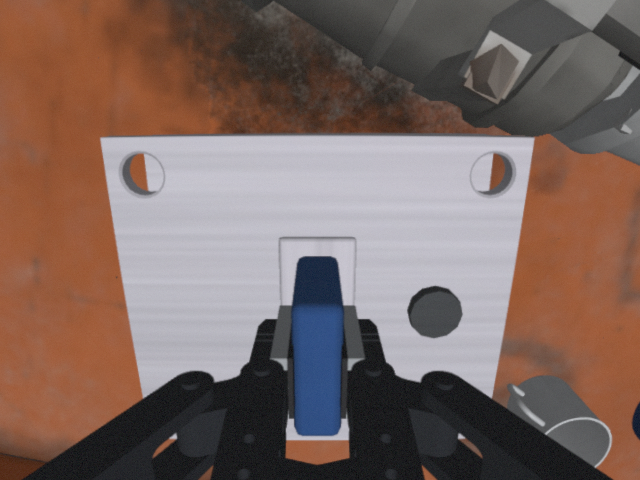

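View pics/scene16.png

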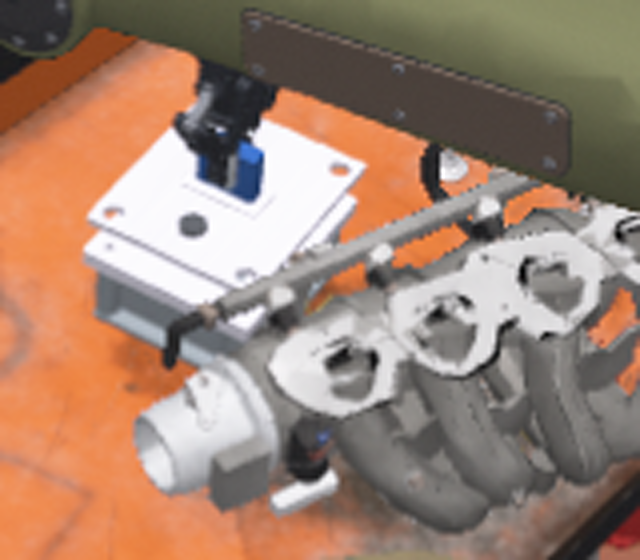

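View pics/top16.png

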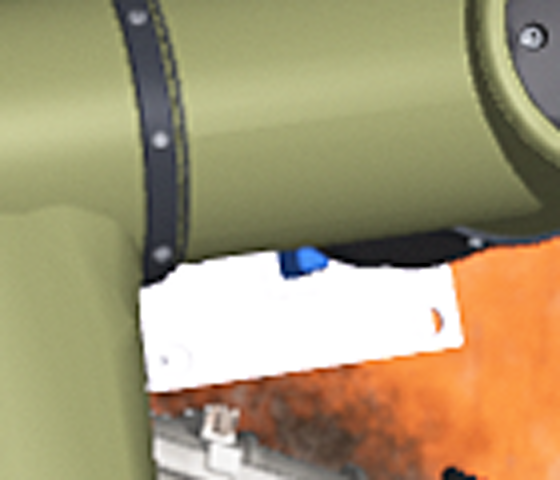

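The wrist view shows the near plate holes at (142,174) and (493,174). The scene view shows four clear plate corners hovering over the housing. The top view shows two near holes, at crop (175,358) with the thread visible, and (436,320).

Run:
```python
from h import *
np.set_printoptions(precision=4,suppress=True)
m=np.load("pics/w16m.npy",allow_pickle=True).item()
zt=.1396-.036+.008
C=unproj(m,[(142,174),(493,174.5)],zt); print(C, np.linalg.norm(C[0]-C[1]))
print("wrist cover",fit([(-.056,-.066),(-.056,.066)],C))
# corners of plate near edge
E=unproj(m,[(101,138),(533,138)],zt); print("edge",fit([(-.07,-.08),(-.07,.08)],E),np.linalg.norm(E[0]-E[1]))
T=cr([(175,358),(436,320)],360,140,4)
C2=unproj("top",T,zt);print(C2,np.linalg.norm(C2[0]-C2[1]));print("top cover",fit([(-.056,.066),(-.056,-.066)],C2))
im=cv2.imread("pics/top16.png");cv2.imwrite("pics/t16c.png",cv2.resize(im[230:400,130:480],None,fx=2.2,fy=2.2,interpolation=cv2.INTER_CUBIC))
im=cv2.imread("pics/w16.png")
a=cv2.resize(im[130:215,95:185],None,fx=4,fy=4,interpolation=cv2.INTER_CUBIC);b=cv2.resize(im[130:215,450:540],None,fx=4,fy=4,interpolation=cv2.INTER_CUBIC)
cv2.imwrite("pics/w16c.png",np.hstack([a,b]))
```

```text
[[ 0.5574 -0.1741  0.1116]
 [ 0.5349 -0.0437  0.1116]] 0.13231494045542583
wrist cover (array([ 0.6013, -0.0993]), np.float64(0.17137095457699802), array([0.0002, 0.0002]))
edge (array([ 0.6017, -0.0994]), np.float64(0.17290989760651684), array([0.0001, 0.0001])) 0.15982357035247938
[[ 0.5376 -0.0433  0.1116]
 [ 0.5602 -0.1772  0.1116]] 0.13582492712238833
top cover (array([ 0.6041, -0.101 ]), np.float64(0.16683257445252478), array([0.0019, 0.0019]))
```

View pics/t16c.png

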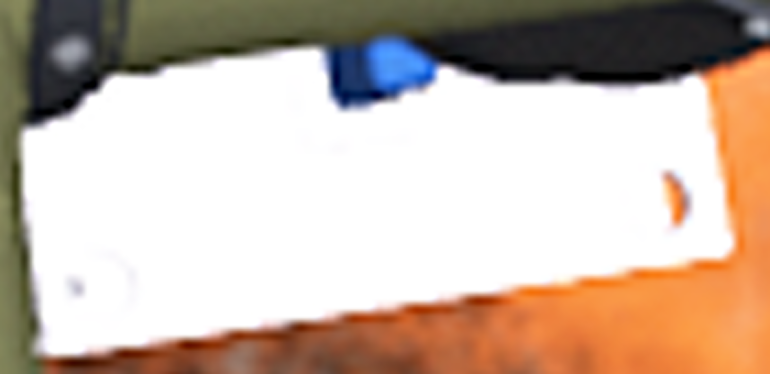

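View pics/w16c.png

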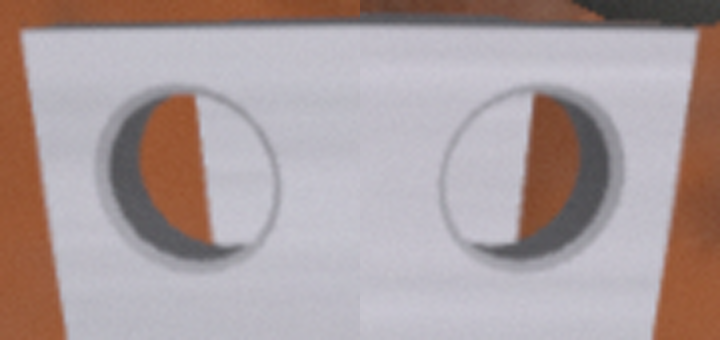

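Run:
```python
from h import *
np.set_printoptions(precision=4,suppress=True)
zt=.1396-.036+.008
def px(l): return cr((np.array(l,float)+.5)/2.2-.5+[130,230],360,140,4)
C2=unproj("top",px([(97,284),(654,203)]),zt);print(np.linalg.norm(C2[0]-C2[1]),"top holes",fit([(-.056,.066),(-.056,-.066)],C2))
C2=unproj("top",px([(40,358),(735,249)]),zt);print(np.linalg.norm(C2[0]-C2[1]),"top corners",fit([(-.07,.08),(-.07,-.08)],C2))
# wrist: housing side edge seen through holes: points on edge lines, z .075
m=np.load("pics/w16m.npy",allow_pickle=True).item()
pts=[(95+197/4,130+100/4),(95+211/4,130+235/4),(450+(535-360)/4,130+100/4),(450+(520-360)/4,130+235/4)]
E=unproj(m,pts,.075);print(E)
for h in [(.6024,-.0999),(.6057,-.0983),(.604,-.099)]:
  c,s=np.cos(.1725),np.sin(.1725); print(h,(E[:,:2]-h)@np.array([[c,-s],[s,c]]))
```

```text
0.13171736010398152 top holes (array([ 0.6033, -0.0983]), np.float64(0.16665286528625664), array([0.0001, 0.0001]))
0.16454480369841 top corners (array([ 0.6031, -0.0983]), np.float64(0.1771268608717144), array([0.0023, 0.0023]))
[[ 0.5569 -0.1876  0.075 ]
 [ 0.5724 -0.1851  0.075 ]
 [ 0.5293 -0.0297  0.075 ]
 [ 0.5448 -0.0268  0.075 ]]
(0.6024, -0.0999) [[-0.0599 -0.0785]
 [-0.0442 -0.0788]
 [-0.0599  0.0817]
 [-0.0442  0.0819]]
(0.6057, -0.0983) [[-0.0634 -0.0796]
 [-0.0477 -0.0798]
 [-0.0635  0.0807]
 [-0.0477  0.0809]]
(0.604, -0.099) [[-0.0616 -0.0792]
 [-0.0459 -0.0794]
 [-0.0617  0.0811]
 [-0.0459  0.0813]]
```

Wrist and top views agree that the plate is 1–2 mm short in x and under 1 mm short in y. Applying a small trim.

Call:
move_arm --slide '[[0.0015,0.0005,-0.003],[0,0,0],[0,0,0]]' --delta_rot '[[0,-0.006,0.001],[0,0,0],[0,0,0]]'

```text
clock: 20.45
eef_pos: [0.6054, -0.098, 0.1387]
tcp_rot: [3.137, 0.0, 1.744]
contact_force: [-0.2, -0.0, -3.3]
finger_gap: 0.015
```

Run:
```python
from h import *
need([.6045,-.098,.136],[np.pi,0,1.744])
```

```text
slide [-0.0009 -0.     -0.0027] rot [-0.0004  0.0044 -0.0002] F [-0.2 -0.  -3.3] t 20.45
```

Call:
move_arm --slide '[[-0.0005,0,-0.003],[0,0,0],[0,0,0]]' --delta_rot '[[0,0.003,0],[0,0,0],[0,0,0]]'

```text
clock: 20.75
eef_pos: [0.605, -0.0979, 0.1359]
tcp_rot: [3.14, -0.0, 1.744]
contact_force: [-0.9, -0.3, -2.8]
finger_gap: 0.0145
```

Run:
```python
from h import *
np.set_printoptions(precision=4,suppress=True)
need([.6045,-.098,.136],[np.pi,0,1.744])
m=camera_model("wrist");im,d=grab_frame("wrist");cv2.imwrite("pics/w17.png",im[:,:,::-1]);np.save("pics/w17m.npy",m,allow_pickle=True)
im=im[:,:,::-1]
a=cv2.resize(im[130:215,95:185],None,fx=4,fy=4,interpolation=cv2.INTER_CUBIC);b=cv2.resize(im[130:215,450:540],None,fx=4,fy=4,interpolation=cv2.INTER_CUBIC)
cv2.imwrite("pics/w17c.png",np.hstack([a,b]))
im,d=grab_frame("top");cv2.imwrite("pics/t17.png",cv2.resize(im[185:245,385:485,::-1],None,fx=8,fy=8,interpolation=cv2.INTER_CUBIC))
im,d=grab_frame("scene");np.save("pics/s17d.npy",d);cv2.imwrite("pics/s17.png",cv2.resize(im[150:225,300:400,::-1],None,fx=7,fy=7,interpolation=cv2.INTER_CUBIC))
```

```text
slide [-0.0005 -0.0001  0.0001] rot [-0.0004  0.0019 -0.0003] F [-0.9 -0.3 -2.8] t 20.75
```

View pics/w17c.png

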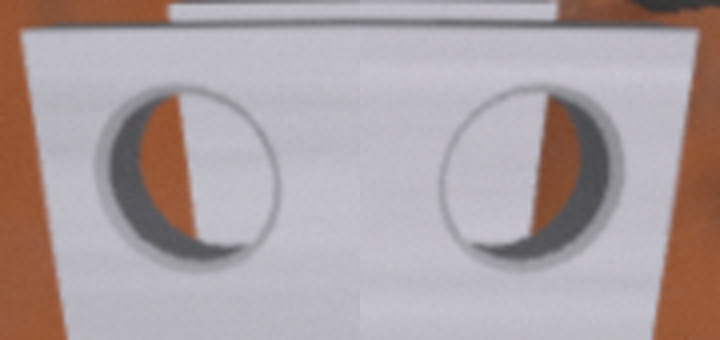

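View pics/t17.png

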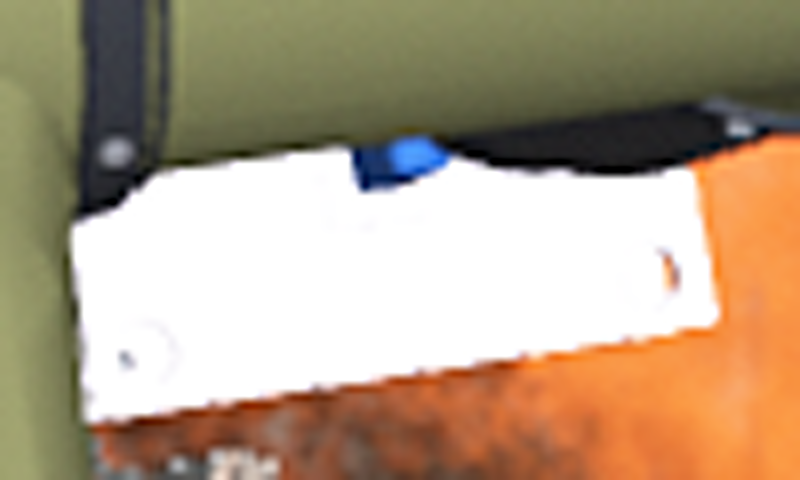

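View pics/s17.png

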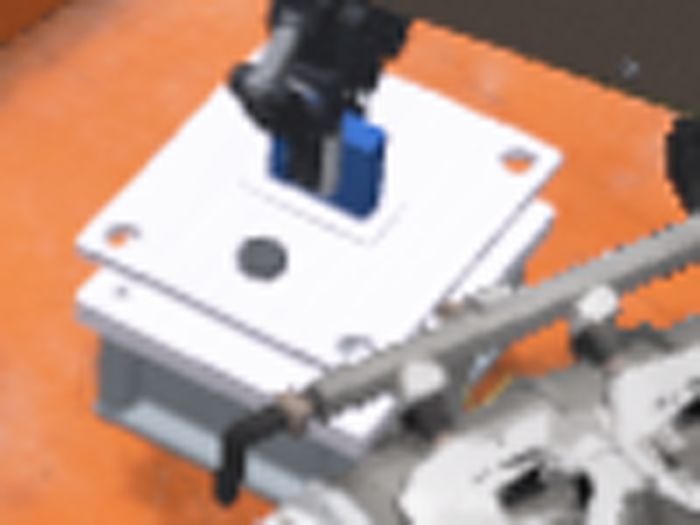

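Run:
```python
from h import *
np.set_printoptions(precision=4,suppress=True)
m=np.load("pics/w17m.npy",allow_pickle=True).item()
zt=.136-.036+.008
C=unproj(m,[(142,174),(493,174.5)],zt);print("wrist cover",fit([(-.056,-.066),(-.056,.066)],C))
H=unproj(m,[(137.5,131),(499,131)],.075);print("wrist housing",np.linalg.norm(H[0]-H[1]),fit([(-.07,-.08),(-.07,.08)],H))
T=cr([(143,350),(720,0)],385,185,8)[:1]
C2=unproj("top",T,zt);print("top hole -x+y",C2, "thread", unproj("top",cr([(125,358)],385,185,8),.075))
th=.1725;R=np.array([[np.cos(th),-np.sin(th)],[np.sin(th),np.cos(th)]])
def sc(p): return cr(p,300,150,7)
pl=unproj("scene",sc([(78,245),(562,155)]),zt); ho=unproj("scene",sc([(77,297),(554,211)]),.075)
for n,q in(("plate",pl),("hous",ho)): print(n,q,fit([(.07,.08),(-.07,-.08)],q),np.linalg.norm(q[0]-q[1]))
print("scene plate holes (+,+),(-,-):",fit([(.056,.066),(-.056,-.066)],unproj("scene",sc([(122,235),(518,159)]),zt)))
print("scene thread ++ ",unproj("scene",sc([(121,291)]),.075), "expected",R@[.056,.066]+[.604,-.0985])
P=np.load("pics/s17d.npy")
```

```text
wrist cover (array([ 0.6037, -0.0986]), np.float64(0.17282453429735806), array([0.0001, 0.0001]))
wrist housing 0.15969256292565223 (array([ 0.604 , -0.0981]), np.float64(0.17440914437053118), array([0.0002, 0.0002]))
top hole -x+y [[ 0.5395 -0.042   0.108 ]] thread [[ 0.5398 -0.0434  0.075 ]]
plate [[ 0.6577 -0.0075  0.108 ]
 [ 0.5493 -0.1894  0.108 ]] (array([ 0.6035, -0.0984]), np.float64(0.18129336039807312), array([0.0004, 0.0004])) 0.2117521889082171
hous [[ 0.6594 -0.0092  0.075 ]
 [ 0.5494 -0.1893  0.075 ]] (array([ 0.6044, -0.0993]), np.float64(0.17054390679059145), array([0.0008, 0.0008])) 0.21099059340450996
scene plate holes (+,+),(-,-): (array([ 0.6049, -0.0994]), np.float64(0.17398913142960865), array([0.0003, 0.0003]))
scene thread ++  [[ 0.6487 -0.0247  0.075 ]] expected [ 0.6478 -0.0239]
```

All three cameras agree to about 1 mm. Now I check the gap, levelness, stillness and bystanders from depth.

Run:
```python
from h import *
np.set_printoptions(precision=4,suppress=True)
d=np.load("pics/s17d.npy");m=camera_model("scene");T=m["camera_from_world"];Ti=np.linalg.inv(T)
v,u=np.mgrid[:480,:640];un=cv2.undistortPoints(np.stack([u,v],-1).reshape(-1,1,2).astype(float),m["mtx"],m["D"])[:,0];dd=d.reshape(-1)
P=(np.c_[un[:,0]*dd,-un[:,1]*dd,-dd]@Ti[:3,:3].T+Ti[:3,3]).reshape(480,640,3)
def mask(poly):
    k=np.zeros((480,640),np.uint8);cv2.fillPoly(k,[np.round(cr(poly,300,150,7)).astype(np.int32)],1);return k>0
for n,poly in dict(plateA=[(110,250),(150,215),(230,240),(220,290)],plateB=[(300,260),(390,230),(400,290),(330,320)],plateC=[(420,110),(490,135),(480,190),(410,150)],hous=[(95,300),(140,310),(230,355),(260,375),(180,335)]).items():
    q=P[mask(poly)&(d>0)]; print(n,len(q),np.median(q,0))
q=P[(mask([(110,245),(190,160),(240,240),(230,290)])|mask([(300,260),(390,230),(400,290),(330,320)])|mask([(420,110),(520,145),(430,260),(390,170)]))&(d>0)]
q=q[abs(q[:,2]-np.median(q[:,2]))<.008];A=np.c_[q[:,:2]-[.604,-.0985],np.ones(len(q))];print("plane",np.linalg.lstsq(A,q[:,2],rcond=None)[0],len(q))
o=get_obs();print(o["eef_pos"],o["tcp_rot"],abs(o["qvel"]).max())
im,_=grab_frame("top");cv2.imwrite("pics/t18.png",im[:,:,::-1]);im,_=grab_frame("scene");cv2.imwrite("pics/s18.png",im[:,:,::-1])
o=get_obs();print(o["eef_pos"],o["tcp_rot"])
```

```text
plateA 118 [ 0.6282 -0.0343  0.108 ]
plateB 135 [ 0.5665 -0.0742  0.1081]
plateC 94 [ 0.5857 -0.1594  0.1079]
hous 36 [ 0.6194 -0.0247  0.0747]
plane [-0.014   0.0051  0.108 ] 568
[ 0.605  -0.0979  0.1359] [ 3.1398 -0.0002  1.7443] 0.002450859262749271
[ 0.605  -0.0979  0.1359] [ 3.1397 -0.0002  1.7443]
```

View pics/t18.png

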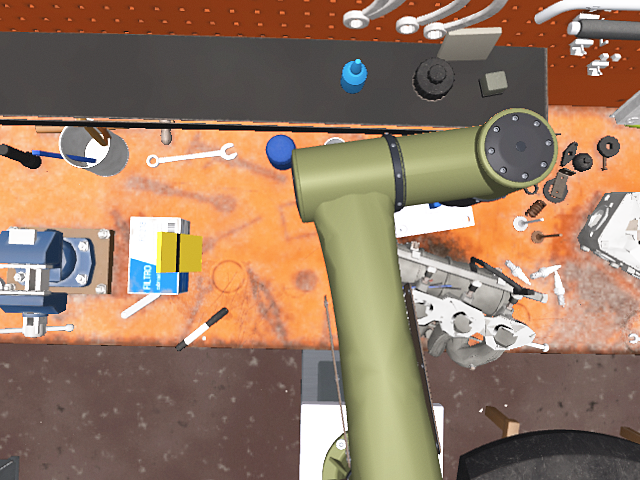

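View pics/s18.png

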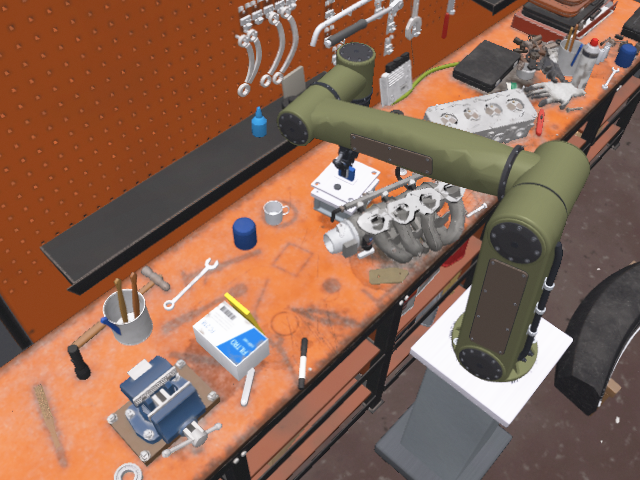

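The plate top is at 0.108, so the underside is at 0.100 and the gap is about 25 mm. The arm is still, the board is leaning at (182,252) in the top view, and the bystanders are where they started. Handing in.

```bash
python3 -c "
from bench import *
print(job_done()); o=get_obs(); print(o['clock'],o['eef_pos'],o['finger_gap'])"
```

```text
the job is handed in; nothing more can be done
None
the job is handed in; nothing more can be done
```

I pulled the board out of the housing and stood it on its lower edge, leaning about 15° against the carton, then let go. I then picked up the cover by its blue lug and am holding it still over the housing. I handed the job in at about 21 s of the 58 s allowed.

**Gap and level:** By depth the plate's underside is about 25 mm above the housing face. The tool is level to within 0.002 rad. A noisier depth-plane fit gave slopes of 0.014 in x and 0.005 in y, but three separate patches of the plate agreed within 0.2 mm in height. At the last check the arm was not moving.

**Hole alignment:** The wrist, top and scene cameras put the plate holes within about 1–1.5 mm of the threads, with yaw agreeing in most checks. One corner-based scene reading differed by 0.01 rad. I could not see all four holes at once, because the arm blocks the top view.

**Contact:** The force readings gave no sign of the plate touching the housing or anything else.

**Bystanders:** The last pictures show the board still leaning and the oil filter, mug and pen where they started. That was judged by eye, not measured, and the mug only in the scene view, as the arm mostly hides it from above.

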